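# Load the centrifuge in balance

### The job

Load the open centrifuge with the four small screw-cap vials that stand to its right, round the amber dropper bottle, one upright in each bucket and in balance: the black-capped and the white-capped vial, which weigh the same, in buckets straight across the rotor from each other, and the red-capped and the blue-capped vial across from each other in the other two. Lower them in gently, do not let a vial topple, and leave that bottle standing where it is.

Things in the scene. Friction and masses are not known exactly. Their poses are not given: they have to be found in the camera images.
- centrifuge: white centrifuge, fixed; round bowl 226 mm across, rim 98 mm high; grey console in front; hinge block and open lid behind, 98 mm or more behind the bowl's centre, to 0.32 m high. Origin: under it at bench level, x towards the lid, z up. Dark rotor with four buckets at 90 degrees, 60 mm from the axle, mouths level with the rim, hub lower; it turns on its axle if pushed (0.5 N at a bucket).
- vial_black: small round glass screw-cap vial, brown glass, black cap, 25 mm across and 59 mm tall; rigid, may be gripped round the glass or round the cap (24 mm across, the top 15 mm). Stands upright, loose, about 38 g. Origin: centre of its underside; z up along its axis.
- vial_white: small round glass screw-cap vial, cream contents, white cap, 25 mm across and 59 mm tall; rigid, may be gripped round the glass or round the cap (24 mm across, the top 15 mm). Stands upright, loose, about 38 g. Origin: centre of its underside; z up along its axis.
- vial_red: small round glass screw-cap vial, pink contents, red cap, 25 mm across and 51 mm tall; rigid, may be gripped round the glass or round the cap (24 mm across, the top 15 mm). Stands upright, loose, about 30 g. Origin: centre of its underside; z up along its axis.
- vial_blue: small round glass screw-cap vial, clear contents, blue cap, 25 mm across and 53 mm tall; rigid, may be gripped round the glass or round the cap (24 mm across, the top 15 mm). Stands upright, loose, about 30 g. Origin: centre of its underside; z up along its axis.
- bucket_1: round aluminium bucket of the rotor, by the one white dot on the hub, straight across from bucket_3; open upwards, 30 mm deep, clear width 32 mm at the floor, flaring to 41 mm at the mouth; a vial in it stands 21 to 29 mm proud. Origin: centre of its inner floor, mouth 30 mm above; z up. Does not swing; goes round with the rotor.
- bucket_2: round aluminium bucket of the rotor, by the two white dots on the hub, straight across from bucket_4; open upwards, 30 mm deep, clear width 32 mm at the floor, flaring to 41 mm at the mouth; a vial in it stands 21 to 29 mm proud. Origin: centre of its inner floor, mouth 30 mm above; z up. Does not swing; goes round with the rotor.
- bucket_3: round aluminium bucket of the rotor, by the three white dots on the hub, straight across from bucket_1; open upwards, 30 mm deep, clear width 32 mm at the floor, flaring to 41 mm at the mouth; a vial in it stands 21 to 29 mm proud. Origin: centre of its inner floor, mouth 30 mm above; z up. Does not swing; goes round with the rotor.
- bucket_4: round aluminium bucket of the rotor, by the four white dots on the hub, straight across from bucket_2; open upwards, 30 mm deep, clear width 32 mm at the floor, flaring to 41 mm at the mouth; a vial in it stands 21 to 29 mm proud. Origin: centre of its inner floor, mouth 30 mm above; z up. Does not swing; goes round with the rotor.
- dropper_bottle: amber glass dropper bottle with black rubber teat, 35 mm across, 110 mm tall, loose, standing among the vials; a bystander to leave alone. Origin: centre of its underside; z up.
Things that resemble listed ones, but are neither listed nor needed, are in the scene too. Leave any purple or turquoise look-alike of the vial_black alone.

How it is judged:
By the outcome, as a careful person would: the job done as asked, in the order asked, and still so for the second after the job is handed in, with the robot touching nothing.
It also fails if it takes over 109 s, if anything falls off the work surface, if the arm or the gripper's body presses on something with over 40 N, if the wrist force passes 120 N, or if a joint passes its speed limit or range.

### The arm

A 7-joint arm with a two-finger parallel gripper is mounted at the origin on a cart in front of the work surface, level with it; the furniture and walls round the work are solid. World frame = base frame: x ahead of the robot, y to its left, z up, the work surface at z = 0. Lengths are in mm, angles in degrees, forces in N, time in s.
With the tool pointing down it reaches from about 400 to 850 mm from the base axis. Payload 4.5 kg.
Tool frame: the origin (TCP) lies on the front face of the gripper's body, between the roots of the fingers; the fingertips stand 64 mm ahead of it and the grasp point (between the pads) lies 45 mm ahead of it (env.finger_overhang is the distance from the TCP to the fingertips, in mm); z points along the fingers, y is the line along which they close (so a half turn about z gives the same grasp; the last joint's range is limited). The gripper opens to 88 mm and grips with 3 to 60 N. Pads are 18 mm wide; open, the fingers measure 123 mm over their backs; the gripper's body (75 mm by 187 mm) begins 45 mm behind the grasp point.
Start: joints at [-63.954, 39.483, -11.15, 89.685, 9.013, 51.709, -12.324], TCP at [255.289, 570.504, 302.743] pointing down, gripper open.
Joint ranges: [-172.22, 172.22], [-26.19, 119.32], [-84.43, 86.54], [7.71, 146.69], [-57.33, 237.33], [2.42, 119.75], [-152.13, 152.13]. Speed limits (degrees/s): [147.25, 147.25, 180, 180, 180, 180, 180].

### API

Orientations are given as a 3x3 rotation matrix whose columns are the frame's x, y, z axes.
In Python, from rig import env gives the robot as it stands.
- The arm moves only by the tool play_rows, never from a script. Its argument "increments" is a list of rows, each an object of numbers: "rx", "ry", "rz": the turn, a rotation vector about the tool's x, y, z in degrees; "tx", "ty", "tz": the shift along the tool's x, y, z in cm; "gripper": the opening, from 0 (shut) to 1 (fully open). In form: [{"rx": .., "ry": .., "rz": .., "tx": .., "ty": .., "tz": .., "gripper": ..}, ...]. A call has 1 to 20 rows; each row shifts and turns the commanded pose from where the row before left it, along the tool's axes as they then stand; what a row does not reach is not made up. A row lasts 1/10 s, in which the tool goes at most 50 mm and 8.59 degrees, less where a joint would pass 70% of its speed; a pose out of reach is approached as far as the arm can. A call is refused whole if a number of a shift passes 5 or a number of a turn 8.59, either way. A call with a gripper value outside its range is refused whole. The fingers move at their own pace and stop on an object; "newtons" is the grip in N (left out, the last holds). Time passes only in rows, so rows that do not move let the fingers close. It gives the time, the measured TCP pose, the force, the opening and the grip force at its end, in the units of the state.
- env.read_state(): the state, without advancing time (a new reading comes with each control period).
- env.snapshot(name): name is "scene" or "top" or "wrist"; returns a dict with "color" (420x560x3 uint8, red, green, blue), "fx", "fy", "cx", "cy" (pixels), "origin" and "rotation" of the camera in the world; the wrist camera has in their place "hand_eye" (4x4, takes a point from camera to tool coordinates, whose origin is the TCP and whose axes are the flange's). Camera axes: x right, y down, z forward; pixel columns grow to the right and rows downward; lengths in mm; the calibration is good to about 2 mm. A picture is of the moment at which its call begins: read the wrist's pose just before it. There is no depth.
- env.hand_in(): hands the job in; it is judged then, once.
The state is a dict: "clock": time; "joint_positions": joint angles; "qvel": joint speeds; "effort": joint torques, N m; "eef_pos": TCP position; "eef_rot": TCP orientation; "wrist_force": force on the tool from outside, world axes, zero at the start; "wrist_torque": the same for the moment, N m; "opening": finger opening in mm; "finger_force": force on a finger pad.
Only numpy, scipy, OpenCV 4.12 (cv2) and the standard library are available. Lean on these libraries where they do the work, as an engineer would, in place of code of your own. Each camera call takes 0.05 s, during which the arm holds its last target. There are 200 camera calls.

## Working session

There is one attempt and no reset: what is moved stays moved. The work goes in short steps, Python scripts to look and compute and a tool call to move; the robot and the scene stay as the last step left them, time stands still between calls to the robot, and variables do not carry over. Pictures are saved under pics/ and viewed, at most 14 in all, crops included, and the job is handed in when it is done.

Besides the shell and the picture viewer there is one more tool, called after "Emit:" as a command line: name --argument value ..., lists and objects as JSON in quotes. play_rows: Moves the arm, as the interface text tells. Its arguments: {"type":"object","properties":{"increments":{"type":"array"},"newtons":{"type":"number"}},"required":["increments"]}

```bash
mkdir -p pics; ls; cat > h.py <<'E'
import numpy as np, cv2, json
from rig import env
def snap(n, f, crop=None, scale=1):
    st=env.read_state(); s=env.snapshot(n); im=s["color"][:,:,::-1].copy()
    if n=="wrist":
        T=np.array(s["hand_eye"],float); R=np.array(st["eef_rot"]); p=np.array(st["eef_pos"])
        s["rotation"]=R@T[:3,:3]; s["origin"]=R@T[:3,3]+p
    np.savez("pics/%s.npz"%f, im=im, K=[s["fx"],s["fy"],s["cx"],s["cy"]], R=s["rotation"], o=s["origin"])
    cv2.imwrite("pics/%s.png"%f, im)
    return s
def ray(f,u,v,z):
    d=np.load("pics/%s.npz"%f); fx,fy,cx,cy=d["K"]
    r=d["R"]@np.array([(u-cx)/fx,(v-cy)/fy,1]); return d["o"]+r*(z-d["o"][2])/r[2]
def proj(f,p):
    d=np.load("pics/%s.npz"%f); fx,fy,cx,cy=d["K"]
    q=d["R"].T@(np.array(p,float)-d["o"]); return np.array([fx*q[0]/q[2]+cx, fy*q[1]/q[2]+cy])
E
python3 - <<'E'
from h import *
for n in("scene","top"):
    s=snap(n,n+"0"); print(n,s["fx"],s["origin"],np.round(s["rotation"],3))
a=[np.load("pics/%s0.npz"%n)["im"] for n in("scene","top")]
st=env.read_state(); print({k:np.round(v,3).tolist() for k,v in st.items()})
E
```

```text
pics
scene 431.1028434206626 [-114.80289054  515.69196012  477.68526828] [[-0.387 -0.452  0.804]
 [-0.922  0.167 -0.35 ]
 [ 0.024 -0.876 -0.481]]
top 450.9977979937325 [425.7020136  217.41525772 923.9525217 ] [[ 0.009 -0.988  0.155]
 [-0.999 -0.015 -0.041]
 [ 0.043 -0.154 -0.987]]
{'clock': 0.1, 'joint_positions': [-63.953, 39.526, -11.145, 89.737, 9.012, 51.709, -12.326], 'qvel': [0.029, -0.038, -0.084, -0.17, 0.008, -0.005, -0.017], 'effort': [-0.003, -52.85, -1.272, -15.384, -0.053, 0.002, 0.0], 'eef_pos': [255.165, 570.053, 302.029], 'eef_rot': [[-0.913, 0.408, -0.001], [0.408, 0.913, -0.001], [-0.0, -0.002, -1.0]], 'wrist_force': [-0.48, -0.066, 0.753], 'wrist_torque': [-0.013, 0.016, 0.033], 'finger_force': 0.0, 'opening': 88.384}
```

View pics/top0.png

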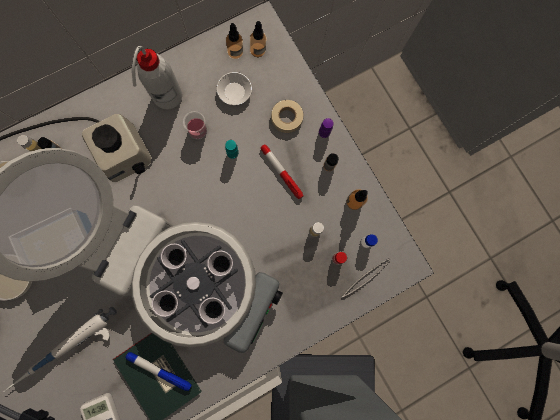

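View pics/scene0.png

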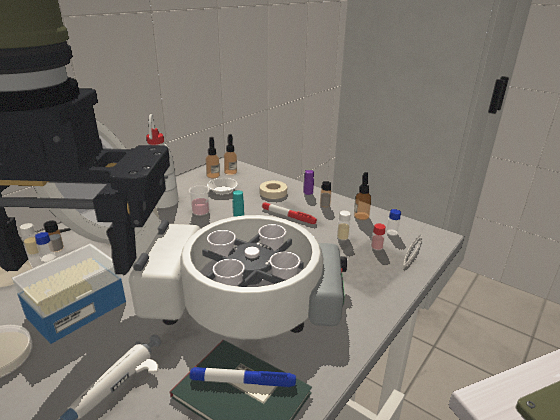

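```bash
python3 - <<'E'
from h import *
im=np.load("pics/top0.npz")["im"]
a=cv2.resize(im[140:280,290:400],None,fx=4,fy=4,interpolation=3)[:560]
b=cv2.resize(im[220:350,130:260],None,fx=2.7,fy=4.3,interpolation=3)
b=cv2.resize(im[220:350,128:258],(351,351),interpolation=3)
b=cv2.copyMakeBorder(b,0,560-351,0,0,0)
cv2.imwrite("pics/c1.png",np.hstack([a,b]))
E
```

```text
(no output)
```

View pics/c1.png

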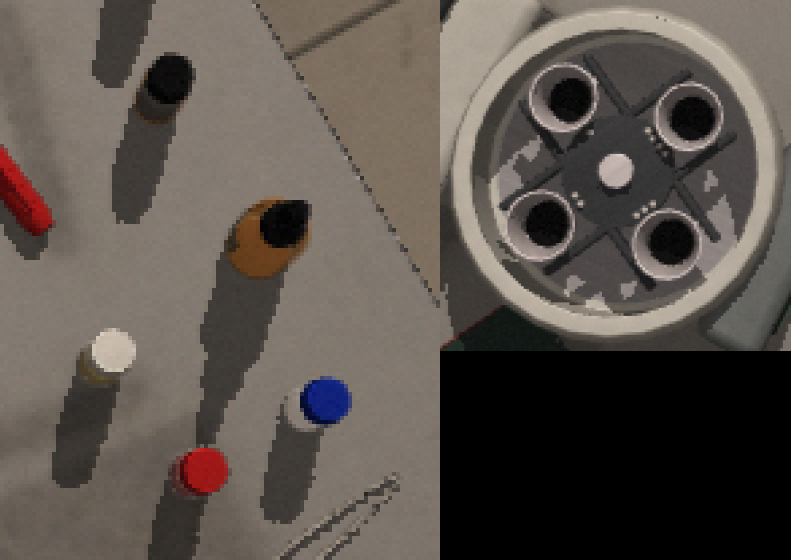

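```bash
python3 - <<'E'
from h import *
V=dict(black=(332.6,158.4,59),white=(318.4,227.4,59),red=(340.9,257.1,51),blue=(371.4,239.9,53),teat=(360.5,195,105),bottlebody=(355,202,40),purple=(326,124,59),teal=(232,146,59))
for k,(u,v,z) in V.items():
    p=ray("top0",u,v,z); print(k,p.round(1),np.hypot(*p[:2]).round(),proj("scene0",p).round())
B=np.array([ray("top0",u,v,98) for u,v in [(173.3,255.7),(220,262.8),(211.5,309.8),(165.2,303.5)]])
c=B.mean(0); print(B.round(1),c, np.linalg.norm(B-c,axis=1)); print(np.degrees(np.arctan2((B-c)[:,1],(B-c)[:,0])))
for b in B: print(proj("scene0",b).round())
E
```

```text
black [667.6  80.6  59. ] 672.0 [326. 183.]
white [529.1 109.5  59. ] 540.0 [345. 213.]
red [472.7  64.9  51. ] 477.0 [380. 226.]
blue [506.7   4.9  53. ] 507.0 [395. 212.]
teat [585.5  36.2 105. ] 587.0 [364. 176.]
bottlebody [583.7  33.2  40. ] 585.0 [363. 203.]
purple [738.7  93.3  59. ] 745.0 [308. 172.]
teal [688.8 280.5  59. ] 744.0 [239. 192.]
[[469.3 378.1  98. ]
 [457.5 293.7  98. ]
 [374.1 306.3  98. ]
 [384.5 388.5  98. ]] [421.34876114 341.66469462  98.        ] [60.26679017 60.03890538 59.04301229 59.60926778]
[  37.21028064  -53.0220304  -143.21401717  128.15417663]
[221. 237.]
[272. 231.]
[284. 260.]
[229. 268.]
```

```bash
cat >> h.py <<'E'
def go(x,y,z,th=None):
    "turn to closing-axis angle th first (rz), then the shift in cm in tool axes"
    st=env.read_state(); R=np.array(st["eef_rot"]); p=np.array(st["eef_pos"])
    cur=np.degrees(np.arctan2(R[1,1],R[0,1])); rz=0 if th is None else cur-th
    a=np.radians(rz); R2=R@np.array([[np.cos(a),-np.sin(a),0],[np.sin(a),np.cos(a),0],[0,0,1]])
    print("p",p.round(1),"axis %.1f"%cur,"tilt",(np.degrees([R[0,2],R[1,2]])).round(2),"| rz %.1f"%rz,"txyz cm",(R2.T@(np.array([x,y,z])-p)/10).round(2),
      "q7 %.0f"%st["joint_positions"][6],"open %.1f f %.1f"%(st["opening"],st["finger_force"]),"W",np.round(st["wrist_force"],1),"t",st["clock"])
E
python3 -c "
from h import *
go(473,65,250,-66)"
```

```text
p [255.2 570.1 302. ] axis 65.9 tilt [-0.03 -0.08] | rz 131.9 txyz cm [-0.64 54.99  5.27] q7 -12 open 88.4 f 0.0 W [-0.5 -0.1  0.8] t 0.1
```

Emit:
play_rows --increments '[{"rz": 4,"tz": -0.5},{"rz": 8,"tz": -1},{"rz": 8,"tz": -1},{"rz": 8,"tz": -1},{"rz": 8,"tz": -1},{"rz": 8,"tz": -1},{"rz": 8,"tz": -1},{"rz": 8,"tz": -1},{"rz": 8,"tz": -1},{"rz": 8,"tz": -1},{"rz": 8},{"rz": 8},{"rz": 8},{"rz": 8},{"rz": 8},{"rz": 8},{"rz": 4,"gripper": 0.55},{}]'

```text
invalid input
```

```bash
python3 -c "
from h import *
go(473,65,250,-66)"
```

```text
p [255.2 570.1 302. ] axis 65.9 tilt [-0.03 -0.08] | rz 131.9 txyz cm [-0.64 54.99  5.27] q7 -12 open 88.4 f 0.0 W [-0.5 -0.1  0.8] t 0.1
```

Emit:
play_rows --increments '[{"rx": 0,"ry": 0,"rz": 4,"tx": 0,"ty": 0,"tz": -0.5,"gripper": 1}]'

```text
clock: 0.2
eef_pos: [255.2, 569.7, 306.6]
eef_rot: [[-0.881, 0.472, -0.001], [0.472, 0.881, -0.003], [-0.0, -0.003, -1.0]]
wrist_force: [0.2, 0.8, -0.5]
opening: 88.3
finger_force: 0.0
```

Emit:
play_rows --increments '[{"rz": 8,"tz": -1,"gripper": 1},{"rz": 8,"tz": -1,"gripper": 1}]'

```text
invalid input
```

All keys are required.

Emit:
play_rows --increments '[{"rx": 0,"ry": 0,"rz": 8,"tx": 0,"ty": 0,"tz": -1,"gripper": 0.55},{"rx": 0,"ry": 0,"rz": 8,"tx": 0,"ty": 0,"tz": -1,"gripper": 0.55},{"rx": 0,"ry": 0,"rz": 8,"tx": 0,"ty": 0,"tz": -1,"gripper": 0.55},{"rx": 0,"ry": 0,"rz": 8,"tx": 0,"ty": 0,"tz": -1,"gripper": 0.55},{"rx": 0,"ry": 0,"rz": 8,"tx": 0,"ty": 0,"tz": -1,"gripper": 0.55},{"rx": 0,"ry": 0,"rz": 8,"tx": 0,"ty": 0,"tz": -1,"gripper": 0.55},{"rx": 0,"ry": 0,"rz": 8,"tx": 0,"ty": 0,"tz": -1,"gripper": 0.55},{"rx": 0,"ry": 0,"rz": 8,"tx": 0,"ty": 0,"tz": -1,"gripper": 0.55},{"rx": 0,"ry": 0,"rz": 8,"tx": 0,"ty": 0,"tz": -1,"gripper": 0.55},{"rx": 0,"ry": 0,"rz": 8,"tx": 0,"ty": 0,"tz": -0.5,"gripper": 0.55},{"rx": 0,"ry": 0,"rz": 8,"tx": 0,"ty": 0,"tz": 0,"gripper": 0.55},{"rx": 0,"ry": 0,"rz": 8,"tx": 0,"ty": 0,"tz": 0,"gripper": 0.55},{"rx": 0,"ry": 0,"rz": 8,"tx": 0,"ty": 0,"tz": 0,"gripper": 0.55},{"rx": 0,"ry": 0,"rz": 8,"tx": 0,"ty": 0,"tz": 0,"gripper": 0.55},{"rx": 0,"ry": 0,"rz": 8,"tx": 0,"ty": 0,"tz": 0,"gripper": 0.55},{"rx": 0,"ry": 0,"rz": 8,"tx": 0,"ty": 0,"tz": 0,"gripper": 0.55}]'

```text
clock: 1.8
eef_pos: [255.0, 570.3, 402.2]
eef_rot: [[0.917, 0.4, -0.001], [0.4, -0.917, -0.001], [-0.001, 0.001, -1.0]]
wrist_force: [0.2, -0.5, 0.0]
opening: 48.6
finger_force: 0.0
```

```bash
python3 -c "
from h import *
go(473,65,250,-66)"
```

```text
p [255.  570.3 402.2] axis -66.4 tilt [-0.04 -0.05] | rz -0.4 txyz cm [-0.62 55.02 15.25] q7 -121 open 48.6 f 0.0 W [ 0.2 -0.5  0. ] t 1.8
```

Emit:
play_rows --increments '[{"rx": 0,"ry": 0,"rz": 0,"tx": 0,"ty": 1,"tz": 0,"gripper": 0.55},{"rx": 0,"ry": 0,"rz": 0,"tx": 0,"ty": 2,"tz": 0,"gripper": 0.55},{"rx": 0,"ry": 0,"rz": 0,"tx": 0,"ty": 3,"tz": 0,"gripper": 0.55},{"rx": 0,"ry": 0,"rz": 0,"tx": 0,"ty": 3,"tz": 0,"gripper": 0.55},{"rx": 0,"ry": 0,"rz": 0,"tx": 0,"ty": 3,"tz": 0,"gripper": 0.55},{"rx": 0,"ry": 0,"rz": 0,"tx": 0,"ty": 3,"tz": 0,"gripper": 0.55},{"rx": 0,"ry": 0,"rz": 0,"tx": 0,"ty": 3,"tz": 0,"gripper": 0.55},{"rx": 0,"ry": 0,"rz": 0,"tx": 0,"ty": 3,"tz": 0,"gripper": 0.55},{"rx": 0,"ry": 0,"rz": 0,"tx": 0,"ty": 3,"tz": 0,"gripper": 0.55},{"rx": 0,"ry": 0,"rz": 0,"tx": 0,"ty": 3,"tz": 0,"gripper": 0.55},{"rx": 0,"ry": 0,"rz": 0,"tx": 0,"ty": 3,"tz": 1,"gripper": 0.55},{"rx": 0,"ry": 0,"rz": 0,"tx": 0,"ty": 3,"tz": 2,"gripper": 0.55},{"rx": 0,"ry": 0,"rz": 0,"tx": 0,"ty": 3,"tz": 2,"gripper": 0.55},{"rx": 0,"ry": 0,"rz": 0,"tx": 0,"ty": 3,"tz": 2,"gripper": 0.55},{"rx": 0,"ry": 0,"rz": 0,"tx": 0,"ty": 3,"tz": 2,"gripper": 0.55},{"rx": 0,"ry": 0,"rz": 0,"tx": 0,"ty": 3,"tz": 2,"gripper": 0.55},{"rx": 0,"ry": 0,"rz": 0,"tx": 0,"ty": 3,"tz": 2,"gripper": 0.55},{"rx": 0,"ry": 0,"rz": 0,"tx": 0,"ty": 3,"tz": 1,"gripper": 0.55},{"rx": 0,"ry": 0,"rz": 0,"tx": -0.3,"ty": 2.5,"tz": 1,"gripper": 0.55},{"rx": 0,"ry": 0,"rz": 0,"tx": -0.3,"ty": 1.5,"tz": 0.2,"gripper": 0.55}]'

```text
clock: 3.8
eef_pos: [472.2, 62.3, 249.9]
eef_rot: [[0.914, 0.406, -0.001], [0.406, -0.914, -0.001], [-0.002, 0.001, -1.0]]
wrist_force: [0.6, -0.7, 0.1]
opening: 48.4
finger_force: 0.0
```

```bash
python3 -c "
from h import *
go(473,65,250,-66); print(np.round(env.read_state()['joint_positions']))
snap('wrist','w1')
for k,p in dict(red=(472.7,64.9,51),blue=(506.7,4.9,53),white=(529,109.5,59)).items(): print(k,proj('w1',p))"
```

```text
p [472.2  62.3 249.9] axis -66.1 tilt [-0.08 -0.07] | rz -0.1 txyz cm [ 0.18 -0.22 -0.01] q7 -58 open 48.4 f 0.0 W [ 0.6 -0.7  0.1] t 3.8
[-24.  35.  17. 119. -20.  29. -58.]
red [272.71092343 201.40106565]
blue [357.49821561 194.07805323]
white [248.29957814 113.39903898]
```

View pics/w1.png

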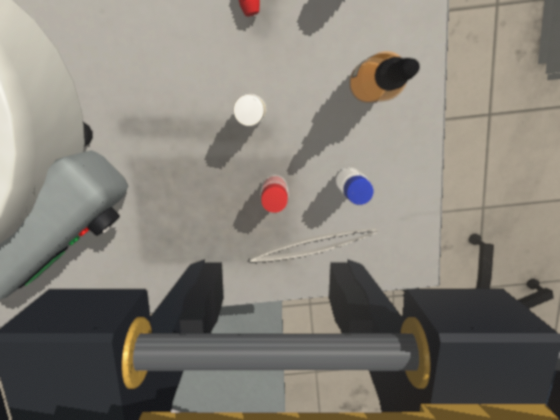

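```bash
python3 -c "
from h import *
for k,u,v,z in (('red',275,195,51),('blue',360,190,53),('white',249,108.5,59),('teat',380,77,100)): print(k,ray('w1',u,v,z).round(1))
for k,u,v,z in (('red',379,227,51),('blue',395,212,53),('white',344,213,59),('black',326,183,59)): print(k,ray('scene0',u,v,z).round(1))
im=np.load('pics/scene0.npz')['im'][170:260,300:440]; cv2.imwrite('pics/s.png',cv2.resize(im,None,fx=5,fy=5,interpolation=3))
"
```

```text
red [478.4  65.4  51. ]
blue [510.5   4.6  53. ]
white [532.4 110.4  59. ]
teat [583.6  41.8 100. ]
red [469.7  68.1  51. ]
blue [506.1   5.9  53. ]
white [529.7 112.3  59. ]
black [667.1  81.9  59. ]
```

View pics/s.png

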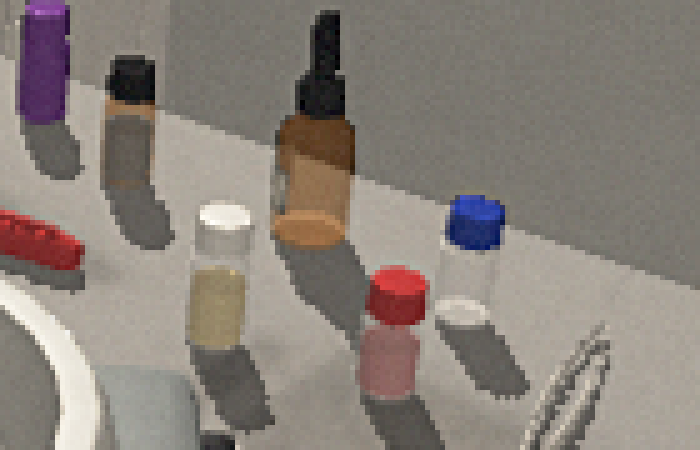

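Emit:
play_rows --newtons 15 --increments '[{"rx": 0,"ry": 0,"rz": 0,"tx": 0.3,"ty": -0.15,"tz": 1,"gripper": 0.55},{"rx": 0,"ry": 0,"rz": 0,"tx": 0,"ty": 0,"tz": 2,"gripper": 0.55},{"rx": 0,"ry": 0,"rz": 0,"tx": 0,"ty": 0,"tz": 2,"gripper": 0.55},{"rx": 0,"ry": 0,"rz": 0,"tx": 0,"ty": 0,"tz": 2,"gripper": 0.55},{"rx": 0,"ry": 0,"rz": 0,"tx": 0,"ty": 0,"tz": 2,"gripper": 0.55},{"rx": 0,"ry": 0,"rz": 0,"tx": 0,"ty": 0,"tz": 1,"gripper": 0.55},{"rx": 0,"ry": 0,"rz": 0,"tx": 0,"ty": 0,"tz": 0,"gripper": 0.55}]'

```text
clock: 4.55
eef_pos: [473.9, 68.9, 149.6]
eef_rot: [[0.913, 0.407, -0.003], [0.407, -0.913, 0.001], [-0.002, -0.002, -1.0]]
wrist_force: [-0.2, 0.1, -0.2]
opening: 48.4
finger_force: 0.0
```

```bash
python3 -c "
from h import *
go(474.5,65,98,-66)
snap('scene','s2'); im=np.load('pics/s2.npz')['im'][150:270,300:460]; cv2.imwrite('pics/s2c.png',cv2.resize(im,None,fx=5,fy=5,interpolation=3))
"
```

```text
p [473.9  68.9 149.6] axis -66.0 tilt [-0.14  0.03] | rz 0.0 txyz cm [-0.09  0.39  5.16] q7 -54 open 48.4 f 0.0 W [-0.2  0.1 -0.2] t 4.55
```

View pics/s2c.png

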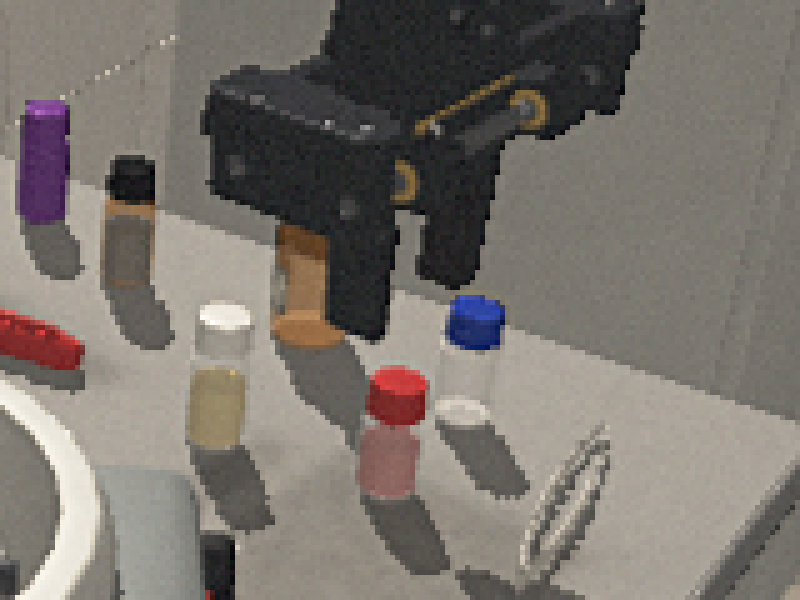

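Emit:
play_rows --newtons 15 --increments '[{"rx": 0,"ry": 0,"rz": 0,"tx": 0,"ty": 0.4,"tz": 0,"gripper": 0.55},{"rx": 0,"ry": 0,"rz": 0,"tx": 0,"ty": 0,"tz": 1,"gripper": 0.55},{"rx": 0,"ry": 0,"rz": 0,"tx": 0,"ty": 0,"tz": 1.5,"gripper": 0.55},{"rx": 0,"ry": 0,"rz": 0,"tx": 0,"ty": 0,"tz": 1.5,"gripper": 0.55},{"rx": 0,"ry": 0,"rz": 0,"tx": 0,"ty": 0,"tz": 1,"gripper": 0.55},{"rx": 0,"ry": 0,"rz": 0,"tx": 0,"ty": 0,"tz": 0.1,"gripper": 0.55},{"rx": 0,"ry": 0,"rz": 0,"tx": 0,"ty": 0,"tz": 0,"gripper": 0.55},{"rx": 0,"ry": 0,"rz": 0,"tx": 0,"ty": 0,"tz": 0,"gripper": 0.45},{"rx": 0,"ry": 0,"rz": 0,"tx": 0,"ty": 0,"tz": 0,"gripper": 0.35},{"rx": 0,"ry": 0,"rz": 0,"tx": 0,"ty": 0,"tz": 0,"gripper": 0.2},{"rx": 0,"ry": 0,"rz": 0,"tx": 0,"ty": 0,"tz": 0,"gripper": 0.1},{"rx": 0,"ry": 0,"rz": 0,"tx": 0,"ty": 0,"tz": 0,"gripper": 0.1},{"rx": 0,"ry": 0,"rz": 0,"tx": 0,"ty": 0,"tz": 0,"gripper": 0.1}]'

```text
clock: 5.9
eef_pos: [476.5, 64.2, 100.0]
eef_rot: [[0.914, 0.405, 0.001], [0.405, -0.914, 0.0], [0.001, 0.0, -1.0]]
wrist_force: [0.1, -0.8, 3.4]
opening: 23.7
finger_force: 15.4
```

```bash
python3 -c "
from h import *
go(474.5,65,98,-66)"
```

```text
p [476.5  64.2 100. ] axis -66.1 tilt [0.04 0.01] | rz -0.1 txyz cm [-0.15 -0.16  0.2 ] q7 -53 open 23.7 f 15.4 W [ 0.1 -0.8  3.4] t 5.9
```

Emit:
play_rows --increments '[{"rx": 0,"ry": 0,"rz": 0,"tx": 0,"ty": 0,"tz": -0.5,"gripper": 0.1},{"rx": 0,"ry": 0,"rz": 0,"tx": 0,"ty": 0,"tz": -1.5,"gripper": 0.1},{"rx": 0,"ry": 0,"rz": 0,"tx": 0,"ty": 0,"tz": -2,"gripper": 0.1},{"rx": 0,"ry": 0,"rz": 0,"tx": 0,"ty": 0,"tz": -2,"gripper": 0.1},{"rx": 0,"ry": 0,"rz": -3,"tx": 0,"ty": 0,"tz": -2,"gripper": 0.1},{"rx": 0,"ry": 0,"rz": -6,"tx": 0,"ty": 0,"tz": -2,"gripper": 0.1},{"rx": 0,"ry": 0,"rz": -6,"tx": 0,"ty": 0,"tz": -2,"gripper": 0.1},{"rx": 0,"ry": 0,"rz": -6,"tx": 0,"ty": 0,"tz": -2,"gripper": 0.1},{"rx": 0,"ry": 0,"rz": -6,"tx": 0,"ty": 0,"tz": -1.5,"gripper": 0.1},{"rx": 0,"ry": 0,"rz": -6,"tx": 0,"ty": 0,"tz": -0.5,"gripper": 0.1},{"rx": 0,"ry": 0,"rz": -4,"tx": 0,"ty": 0,"tz": 0,"gripper": 0.1},{"rx": 0,"ry": 0,"rz": 0,"tx": 0,"ty": 0,"tz": 0,"gripper": 0.1},{"rx": 0,"ry": 0,"rz": 0,"tx": 0,"ty": 0,"tz": 0,"gripper": 0.1}]'

```text
clock: 7.2
eef_pos: [476.0, 64.0, 259.7]
eef_rot: [[0.488, 0.873, -0.001], [0.873, -0.488, 0.0], [-0.0, -0.001, -1.0]]
wrist_force: [-0.2, 0.5, 0.4]
opening: 23.4
finger_force: 15.3
```

```bash
python3 -c "
from h import *
go(457.4,293.7,260,-29)"
```

```text
p [476.   64.  259.7] axis -29.2 tilt [-0.03  0.  ] | rz -0.2 txyz cm [ 19.19 -12.76  -0.03] q7 -34 open 23.4 f 15.3 W [-0.2  0.5  0.4] t 7.2
```

Emit:
play_rows --increments '[{"rx": 0,"ry": 0,"rz": 0,"tx": 0.8,"ty": -0.5,"tz": 0,"gripper": 0.1},{"rx": 0,"ry": 0,"rz": 0,"tx": 1.6,"ty": -1.1,"tz": 0,"gripper": 0.1},{"rx": 0,"ry": 0,"rz": 0,"tx": 1.6,"ty": -1.1,"tz": 0,"gripper": 0.1},{"rx": 0,"ry": 0,"rz": 0,"tx": 1.6,"ty": -1.1,"tz": 0,"gripper": 0.1},{"rx": 0,"ry": 0,"rz": 0,"tx": 1.6,"ty": -1.1,"tz": 0,"gripper": 0.1},{"rx": 0,"ry": 0,"rz": 0,"tx": 1.6,"ty": -1.1,"tz": 0,"gripper": 0.1},{"rx": 0,"ry": 0,"rz": 0,"tx": 1.6,"ty": -1.1,"tz": 0,"gripper": 0.1},{"rx": 0,"ry": 0,"rz": 0,"tx": 1.6,"ty": -1.1,"tz": 0,"gripper": 0.1},{"rx": 0,"ry": 0,"rz": 0,"tx": 1.6,"ty": -1.1,"tz": 0,"gripper": 0.1},{"rx": 0,"ry": 0,"rz": 0,"tx": 1.6,"ty": -1.1,"tz": 0,"gripper": 0.1},{"rx": 0,"ry": 0,"rz": 0,"tx": 1.6,"ty": -1.1,"tz": 0,"gripper": 0.1},{"rx": 0,"ry": 0,"rz": 0,"tx": 1.6,"ty": -1.1,"tz": 0,"gripper": 0.1},{"rx": 0,"ry": 0,"rz": 0,"tx": 0.8,"ty": -0.2,"tz": 0,"gripper": 0.1},{"rx": 0,"ry": 0,"rz": 0,"tx": 0,"ty": 0,"tz": 0,"gripper": 0.1},{"rx": 0,"ry": 0,"rz": 0,"tx": 0,"ty": 0,"tz": 0,"gripper": 0.1},{"rx": 0,"ry": 0,"rz": 0,"tx": 0,"ty": 0,"tz": 0,"gripper": 0.1},{"rx": 0,"ry": 0,"rz": 0,"tx": 0,"ty": 0,"tz": 0,"gripper": 0.1}]'

```text
clock: 8.9
eef_pos: [458.1, 293.0, 259.8]
eef_rot: [[0.488, 0.873, -0.0], [0.873, -0.488, -0.001], [-0.001, 0.0, -1.0]]
wrist_force: [-0.6, -0.4, -0.9]
opening: 23.6
finger_force: 15.3
```

```bash
python3 -c "
from h import *
go(457.4,293.7,178,-29)
snap('wrist','w3');snap('scene','s3');snap('top','t3')
a=np.load('pics/w3.npz')['im'];b=np.load('pics/s3.npz')['im'][130:330,130:370]
cv2.imwrite('pics/c3.png',np.vstack([cv2.resize(a,(400,300)),cv2.resize(b,(400,300))]))
B=[(457.4,293.7,98)]
print(proj('w3',B[0]))
"
```

```text
p [458.1 293.  259.8] axis -29.2 tilt [-0.01 -0.03] | rz -0.2 txyz cm [ 0.03 -0.09  8.18] q7 -56 open 23.6 f 15.3 W [-0.6 -0.4 -0.9] t 8.9
[273.59095033 216.50531242]
```

View pics/c3.png

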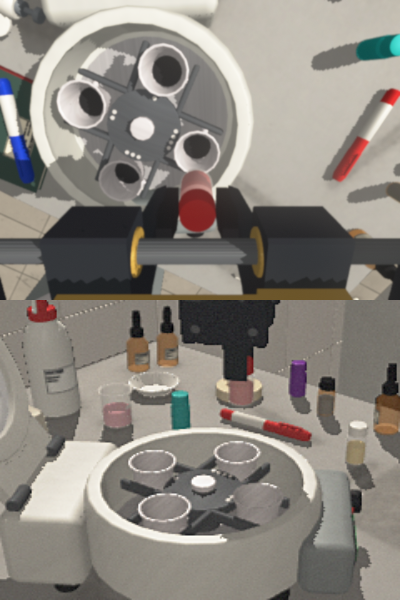

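Emit:
play_rows --increments '[{"rx": 0,"ry": 0,"rz": 0,"tx": 0,"ty": -0.1,"tz": 1,"gripper": 0.1},{"rx": 0,"ry": 0,"rz": 0,"tx": 0,"ty": 0,"tz": 1.5,"gripper": 0.1},{"rx": 0,"ry": 0,"rz": 0,"tx": 0,"ty": 0,"tz": 1,"gripper": 0.1},{"rx": 0,"ry": 0,"rz": 0,"tx": 0,"ty": 0,"tz": 1,"gripper": 0.1},{"rx": 0,"ry": 0,"rz": 0,"tx": 0,"ty": 0,"tz": 1,"gripper": 0.1},{"rx": 0,"ry": 0,"rz": 0,"tx": 0,"ty": 0,"tz": 1,"gripper": 0.1},{"rx": 0,"ry": 0,"rz": 0,"tx": 0,"ty": 0,"tz": 0.5,"gripper": 0.1},{"rx": 0,"ry": 0,"rz": 0,"tx": 0,"ty": 0,"tz": 0.5,"gripper": 0.1},{"rx": 0,"ry": 0,"rz": 0,"tx": 0,"ty": 0,"tz": 0.5,"gripper": 0.1},{"rx": 0,"ry": 0,"rz": 0,"tx": 0,"ty": 0,"tz": 0,"gripper": 0.1},{"rx": 0,"ry": 0,"rz": 0,"tx": 0,"ty": 0,"tz": 0,"gripper": 0.1}]'

```text
clock: 10.15
eef_pos: [457.1, 294.7, 179.8]
eef_rot: [[0.486, 0.874, 0.0], [0.874, -0.486, 0.0], [0.0, 0.0, -1.0]]
wrist_force: [0.0, -0.1, -1.2]
opening: 23.8
finger_force: 15.3
```

```bash
python3 -c "
from h import *
C=np.array([421.3,341.7])
for a in (-60,-67,-74,-79): go(*(C+60*np.array([np.cos(np.radians(a)),np.sin(np.radians(a))])),178)
"
```

```text
p [457.1 294.7 179.8] axis -29.1 tilt [0.01 0.01] | rz 0.0 txyz cm [-0.72 -0.26  0.18] q7 -54 open 23.8 f 15.3 W [ 0.  -0.1 -1.2] t 10.15
p [457.1 294.7 179.8] axis -29.1 tilt [0.01 0.01] | rz 0.0 txyz cm [-1.32 -0.68  0.18] q7 -54 open 23.8 f 15.3 W [ 0.  -0.1 -1.2] t 10.15
p [457.1 294.7 179.8] axis -29.1 tilt [0.01 0.01] | rz 0.0 txyz cm [-1.87 -1.16  0.18] q7 -54 open 23.8 f 15.3 W [ 0.  -0.1 -1.2] t 10.15
p [457.1 294.7 179.8] axis -29.1 tilt [0.01 0.01] | rz 0.0 txyz cm [-2.22 -1.55  0.18] q7 -54 open 23.8 f 15.3 W [ 0.  -0.1 -1.2] t 10.15
```

Emit:
play_rows --increments '[{"rx": 0,"ry": 0,"rz": 0,"tx": -0.36,"ty": -0.13,"tz": 0,"gripper": 0.1},{"rx": 0,"ry": 0,"rz": 0,"tx": -0.36,"ty": -0.13,"tz": 0,"gripper": 0.1},{"rx": 0,"ry": 0,"rz": 0,"tx": -0.3,"ty": -0.21,"tz": 0,"gripper": 0.1},{"rx": 0,"ry": 0,"rz": 0,"tx": -0.3,"ty": -0.21,"tz": 0,"gripper": 0.1},{"rx": 0,"ry": 0,"rz": 0,"tx": -0.28,"ty": -0.24,"tz": 0,"gripper": 0.1},{"rx": 0,"ry": 0,"rz": 0,"tx": -0.27,"ty": -0.24,"tz": 0,"gripper": 0.1},{"rx": 0,"ry": 0,"rz": 0,"tx": -0.2,"ty": -0.2,"tz": 0,"gripper": 0.1},{"rx": 0,"ry": 0,"rz": 0,"tx": -0.15,"ty": -0.19,"tz": 0,"gripper": 0.1},{"rx": 0,"ry": 0,"rz": 0,"tx": 0,"ty": 0,"tz": 0,"gripper": 0.1},{"rx": 0,"ry": 0,"rz": 0,"tx": 0,"ty": 0,"tz": 0,"gripper": 0.1},{"rx": 0,"ry": 0,"rz": 0,"tx": 0,"ty": 0,"tz": 0,"gripper": 0.1}]'

```text
clock: 11.25
eef_pos: [432.6, 282.6, 179.7]
eef_rot: [[0.487, 0.874, -0.0], [0.874, -0.487, -0.0], [-0.0, -0.0, -1.0]]
wrist_force: [0.2, 0.6, -0.1]
opening: 23.5
finger_force: 15.3
```

```bash
python3 -c "
from h import *
snap('top','t4');im=np.load('pics/t4.npz')['im'][215:355,120:270]
cv2.imwrite('pics/t4c.png',cv2.resize(im,(600,560),interpolation=3))
C=np.array([421.3,341.7])
for a in (-74,): go(*(C+60*np.array([np.cos(np.radians(a)),np.sin(np.radians(a))])),178)
"
```

```text
p [432.7 282.6 179.7] axis -29.1 tilt [-0.01 -0.01] | rz 0.0 txyz cm [0.37 0.38 0.17] q7 -54 open 23.4 f 15.3 W [ 0.1  0.  -0.3] t 11.3
```

View pics/t4c.png

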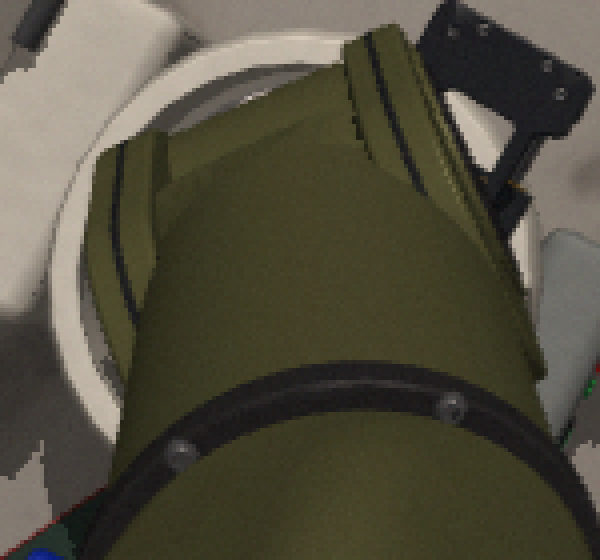

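Emit:
play_rows --increments '[{"rx": 0,"ry": 0,"rz": 0,"tx": 0.2,"ty": 0.2,"tz": 0,"gripper": 0.1},{"rx": 0,"ry": 0,"rz": 0,"tx": 0.15,"ty": 0.15,"tz": 0,"gripper": 0.1},{"rx": 0,"ry": 0,"rz": 0,"tx": 0,"ty": 0,"tz": 0.3,"gripper": 0.1},{"rx": 0,"ry": 0,"rz": 0,"tx": 0,"ty": 0,"tz": 0.3,"gripper": 0.1},{"rx": 0,"ry": 0,"rz": 0,"tx": 0,"ty": 0,"tz": 0.2,"gripper": 0.1},{"rx": 0,"ry": 0,"rz": 0,"tx": 0,"ty": 0,"tz": 0.2,"gripper": 0.1},{"rx": 0,"ry": 0,"rz": 0,"tx": 0,"ty": 0,"tz": 0,"gripper": 0.1},{"rx": 0,"ry": 0,"rz": 0,"tx": 0,"ty": 0,"tz": 0,"gripper": 0.1}]'

```text
clock: 12.1
eef_pos: [437.4, 284.1, 169.7]
eef_rot: [[0.486, 0.874, -0.0], [0.874, -0.486, -0.0], [-0.0, -0.0, -1.0]]
wrist_force: [-0.3, -0.5, -0.7]
opening: 23.3
finger_force: 15.3
```

Emit:
play_rows --increments '[{"rx": 0,"ry": 0,"rz": 0,"tx": 0,"ty": 0,"tz": 0.1,"gripper": 0.1},{"rx": 0,"ry": 0,"rz": 0,"tx": 0,"ty": 0,"tz": 0.05,"gripper": 0.1},{"rx": 0,"ry": 0,"rz": 0,"tx": 0,"ty": 0,"tz": 0,"gripper": 0.1},{"rx": 0,"ry": 0,"rz": 0,"tx": 0,"ty": 0,"tz": 0,"gripper": 0.1}]'

```text
clock: 12.5
eef_pos: [437.5, 284.1, 168.3]
eef_rot: [[0.487, 0.874, 0.0], [0.874, -0.487, 0.0], [0.0, 0.0, -1.0]]
wrist_force: [-0.5, 0.3, 0.2]
opening: 23.6
finger_force: 15.3
```

Emit:
play_rows --increments '[{"rx": 0,"ry": 0,"rz": 0,"tx": 0,"ty": 0,"tz": 0.05,"gripper": 0.1},{"rx": 0,"ry": 0,"rz": 0,"tx": 0,"ty": 0,"tz": 0,"gripper": 0.1},{"rx": 0,"ry": 0,"rz": 0,"tx": 0,"ty": 0,"tz": 0,"gripper": 0.1}]'

```text
clock: 12.8
eef_pos: [437.6, 284.3, 168.0]
eef_rot: [[0.486, 0.874, 0.0], [0.874, -0.486, 0.0], [0.001, 0.0, -1.0]]
wrist_force: [-1.5, 0.3, 4.2]
opening: 23.4
finger_force: 15.4
```

Emit:
play_rows --increments '[{"rx": 0,"ry": 0,"rz": 0,"tx": 0,"ty": 0,"tz": 0,"gripper": 0.3},{"rx": 0,"ry": 0,"rz": 0,"tx": 0,"ty": 0,"tz": 0,"gripper": 0.36},{"rx": 0,"ry": 0,"rz": 0,"tx": 0,"ty": 0,"tz": 0,"gripper": 0.45},{"rx": 0,"ry": 0,"rz": 0,"tx": 0,"ty": 0,"tz": 0,"gripper": 0.45},{"rx": 0,"ry": 0,"rz": 0,"tx": 0,"ty": 0,"tz": -0.5,"gripper": 0.45},{"rx": 0,"ry": 0,"rz": 0,"tx": 0,"ty": 0,"tz": -1,"gripper": 0.45},{"rx": 0,"ry": 0,"rz": 0,"tx": 0,"ty": 0,"tz": -1,"gripper": 0.55},{"rx": 0,"ry": 0,"rz": 2,"tx": 0,"ty": 0,"tz": -1.5,"gripper": 0.55},{"rx": 0,"ry": 0,"rz": 7,"tx": 0,"ty": 0,"tz": -1.5,"gripper": 0.55},{"rx": 0,"ry": 0,"rz": 7,"tx": 0,"ty": 0,"tz": -1.5,"gripper": 0.55},{"rx": 0,"ry": 0,"rz": 7,"tx": 0,"ty": 0,"tz": -1.5,"gripper": 0.55},{"rx": 0,"ry": 0,"rz": 7,"tx": 0,"ty": 0,"tz": -0.5,"gripper": 0.55},{"rx": 0,"ry": 0,"rz": 7,"tx": 0,"ty": 0,"tz": 0,"gripper": 0.55},{"rx": 0,"ry": 0,"rz": 0,"tx": 0,"ty": 0,"tz": 0,"gripper": 0.55},{"rx": 0,"ry": 0,"rz": 0,"tx": 0,"ty": 0,"tz": 0,"gripper": 0.55}]'

```text
clock: 14.3
eef_pos: [437.3, 284.3, 258.2]
eef_rot: [[0.913, 0.408, 0.0], [0.408, -0.913, 0.0], [0.001, -0.0, -1.0]]
wrist_force: [-0.5, 0.1, -0.3]
opening: 48.5
finger_force: 0.0
```

```bash
python3 -c "
from h import *
go(508,5,200,-66)
snap('top','t5')"
```

```text
p [437.3 284.3 258.2] axis -65.9 tilt [0.02 0.03] | rz 0.1 txyz cm [-4.91 28.39  5.81] q7 -81 open 48.5 f 0.0 W [-0.5  0.1 -0.3] t 14.3
```

Emit:
play_rows --increments '[{"rx": 0,"ry": 0,"rz": 0,"tx": -0.35,"ty": 1,"tz": 0,"gripper": 0.55},{"rx": 0,"ry": 0,"rz": 0,"tx": -0.35,"ty": 2.2,"tz": 0,"gripper": 0.55},{"rx": 0,"ry": 0,"rz": 0,"tx": -0.35,"ty": 2.2,"tz": 0,"gripper": 0.55},{"rx": 0,"ry": 0,"rz": 0,"tx": -0.35,"ty": 2.2,"tz": 0,"gripper": 0.55},{"rx": 0,"ry": 0,"rz": 0,"tx": -0.35,"ty": 2.2,"tz": 0,"gripper": 0.55},{"rx": 0,"ry": 0,"rz": 0,"tx": -0.35,"ty": 2.2,"tz": 0,"gripper": 0.55},{"rx": 0,"ry": 0,"rz": 0,"tx": -0.35,"ty": 2.2,"tz": 0,"gripper": 0.55},{"rx": 0,"ry": 0,"rz": 0,"tx": -0.35,"ty": 2.2,"tz": 0,"gripper": 0.55},{"rx": 0,"ry": 0,"rz": 0,"tx": -0.35,"ty": 2.2,"tz": 1,"gripper": 0.55},{"rx": 0,"ry": 0,"rz": 0,"tx": -0.35,"ty": 2.2,"tz": 1,"gripper": 0.55},{"rx": 0,"ry": 0,"rz": 0,"tx": -0.35,"ty": 2.2,"tz": 1,"gripper": 0.55},{"rx": 0,"ry": 0,"rz": 0,"tx": -0.35,"ty": 2.2,"tz": 1,"gripper": 0.55},{"rx": 0,"ry": 0,"rz": 0,"tx": -0.35,"ty": 2.2,"tz": 1,"gripper": 0.55},{"rx": 0,"ry": 0,"rz": 0,"tx": -0.35,"ty": 1,"tz": 0.8,"gripper": 0.55},{"rx": 0,"ry": 0,"rz": 0,"tx": 0,"ty": 0,"tz": 0,"gripper": 0.55},{"rx": 0,"ry": 0,"rz": 0,"tx": 0,"ty": 0,"tz": 0,"gripper": 0.55},{"rx": 0,"ry": 0,"rz": 0,"tx": 0,"ty": 0,"tz": 0,"gripper": 0.55},{"rx": 0,"ry": 0,"rz": 0,"tx": 0,"ty": 0,"tz": 0,"gripper": 0.55}]'

```text
clock: 16.15
eef_pos: [507.7, 5.9, 200.1]
eef_rot: [[0.913, 0.407, 0.001], [0.407, -0.913, 0.001], [0.001, -0.0, -1.0]]
wrist_force: [0.2, -0.1, 1.1]
opening: 48.6
finger_force: 0.0
```

```bash
python3 -c "
from h import *
go(508,5,98,-66)
snap('top','t6')
im=np.load('pics/t6.npz')['im'][215:355,120:270]
cv2.imwrite('pics/t6c.png',cv2.resize(im,(600,560),interpolation=3))"
```

```text
p [507.7   5.9 200.1] axis -66.0 tilt [0.03 0.04] | rz 0.0 txyz cm [-0.02  0.1  10.21] q7 -51 open 48.6 f 0.0 W [ 0.2 -0.1  1.1] t 16.15
```

View pics/t6c.png

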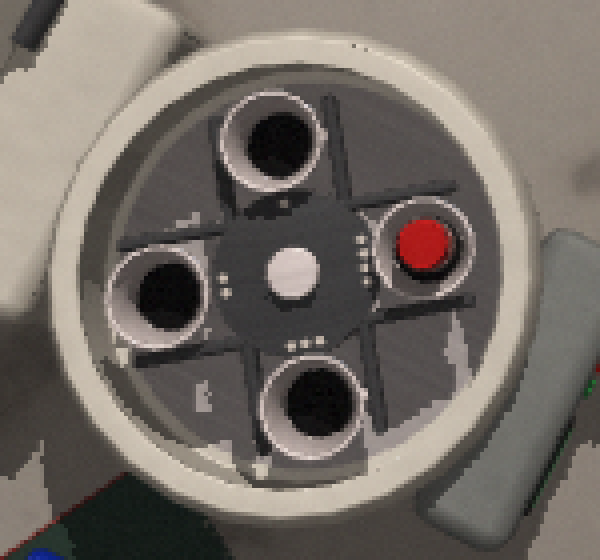

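```bash
python3 -c "
from h import *
B=np.array([ray('top0',120+(u+.5)/4-.5,215+(v+.5)/4-.5,98)[:2] for u,v in [(271,142),(157,298),(312,408),(425,247)]])
c=B.mean(0);d=B-c;ang=np.degrees(np.arctan2(d[:,1],d[:,0]));print(B.round(1),c,ang)
m=np.mean((ang-[0,90,180,270]+180)%360-180);print(m)
for k in range(4): print('ABCD'[k],(c+60*np.array([np.cos(np.radians(m+90*k)),np.sin(np.radians(m+90*k))])).round(1))
"
```

```text
[[479.7 353.3]
 [409.6 400.9]
 [362.1 330.4]
 [433.2 282.4]] [421.14875165 341.76485983] [  11.11831603  101.03414079 -169.13664343  -78.49422814]
11.13039631174351
A [480.  353.3]
B [409.6 400.6]
C [362.3 330.2]
D [432.7 282.9]
```

Emit:
play_rows --newtons 15 --increments '[{"rx": 0,"ry": 0,"rz": 0,"tx": 0,"ty": 0.1,"tz": 1,"gripper": 0.55},{"rx": 0,"ry": 0,"rz": 0,"tx": 0,"ty": 0,"tz": 1.5,"gripper": 0.55},{"rx": 0,"ry": 0,"rz": 0,"tx": 0,"ty": 0,"tz": 1.5,"gripper": 0.55},{"rx": 0,"ry": 0,"rz": 0,"tx": 0,"ty": 0,"tz": 1.5,"gripper": 0.55},{"rx": 0,"ry": 0,"rz": 0,"tx": 0,"ty": 0,"tz": 1.5,"gripper": 0.55},{"rx": 0,"ry": 0,"rz": 0,"tx": 0,"ty": 0,"tz": 1.5,"gripper": 0.55},{"rx": 0,"ry": 0,"rz": 0,"tx": 0,"ty": 0,"tz": 1,"gripper": 0.55},{"rx": 0,"ry": 0,"rz": 0,"tx": 0,"ty": 0,"tz": 0.5,"gripper": 0.55},{"rx": 0,"ry": 0,"rz": 0,"tx": 0,"ty": 0,"tz": 0,"gripper": 0.55},{"rx": 0,"ry": 0,"rz": 0,"tx": 0,"ty": 0,"tz": 0,"gripper": 0.55},{"rx": 0,"ry": 0,"rz": 0,"tx": 0,"ty": 0,"tz": 0,"gripper": 0.45},{"rx": 0,"ry": 0,"rz": 0,"tx": 0,"ty": 0,"tz": 0,"gripper": 0.35},{"rx": 0,"ry": 0,"rz": 0,"tx": 0,"ty": 0,"tz": 0,"gripper": 0.2},{"rx": 0,"ry": 0,"rz": 0,"tx": 0,"ty": 0,"tz": 0,"gripper": 0.1},{"rx": 0,"ry": 0,"rz": 0,"tx": 0,"ty": 0,"tz": 0,"gripper": 0.1},{"rx": 0,"ry": 0,"rz": 0,"tx": 0,"ty": 0,"tz": 0,"gripper": 0.1}]'

```text
clock: 17.8
eef_pos: [508.3, 3.7, 100.0]
eef_rot: [[0.914, 0.405, 0.001], [0.405, -0.914, 0.0], [0.001, 0.0, -1.0]]
wrist_force: [-0.8, 1.3, 5.7]
opening: 23.5
finger_force: 15.0
```

Emit:
play_rows --increments '[{"rx": 0,"ry": 0,"rz": 0,"tx": 0,"ty": 0,"tz": -0.5,"gripper": 0.1},{"rx": 0,"ry": 0,"rz": 0,"tx": 0,"ty": 0,"tz": -1.5,"gripper": 0.1},{"rx": 0,"ry": 0,"rz": 0,"tx": 0,"ty": 0,"tz": -2,"gripper": 0.1},{"rx": 0,"ry": 0,"rz": 0,"tx": 0,"ty": 0,"tz": -2,"gripper": 0.1},{"rx": 0,"ry": 0,"rz": -3,"tx": 0,"ty": 0,"tz": -2,"gripper": 0.1},{"rx": 0,"ry": 0,"rz": -6,"tx": 0,"ty": 0,"tz": -2,"gripper": 0.1},{"rx": 0,"ry": 0,"rz": -6,"tx": 0,"ty": 0,"tz": -2,"gripper": 0.1},{"rx": 0,"ry": 0,"rz": -6,"tx": 0,"ty": 0,"tz": -2,"gripper": 0.1},{"rx": 0,"ry": 0,"rz": -6,"tx": 0,"ty": 0,"tz": -1.5,"gripper": 0.1},{"rx": 0,"ry": 0,"rz": -6,"tx": 0,"ty": 0,"tz": -0.5,"gripper": 0.1},{"rx": 0,"ry": 0,"rz": -4,"tx": 0,"ty": 0,"tz": 0,"gripper": 0.1},{"rx": 0,"ry": 0,"rz": 0,"tx": 0,"ty": 0,"tz": 0,"gripper": 0.1},{"rx": 0,"ry": 0,"rz": 0,"tx": 0,"ty": 0,"tz": 0,"gripper": 0.1}]'

```text
clock: 19.1
eef_pos: [507.7, 3.6, 259.6]
eef_rot: [[0.488, 0.873, -0.001], [0.873, -0.488, 0.0], [-0.0, -0.001, -1.0]]
wrist_force: [0.1, 0.2, 1.2]
opening: 23.4
finger_force: 15.0
```

```bash
python3 -c "
from h import *
go(409.6,400.6,260,-29)"
```

```text
p [507.7   3.6 259.6] axis -29.2 tilt [-0.03  0.  ] | rz -0.2 txyz cm [ 29.96 -27.83  -0.03] q7 -28 open 23.4 f 15.0 W [0.1 0.2 1.2] t 19.1
```

Emit:
play_rows --increments '[{"rx": 0,"ry": 0,"rz": 0,"tx": 1,"ty": -0.9,"tz": 0,"gripper": 0.1},{"rx": 0,"ry": 0,"rz": 0,"tx": 1.75,"ty": -1.63,"tz": 0,"gripper": 0.1},{"rx": 0,"ry": 0,"rz": 0,"tx": 1.75,"ty": -1.63,"tz": 0,"gripper": 0.1},{"rx": 0,"ry": 0,"rz": 0,"tx": 1.75,"ty": -1.63,"tz": 0,"gripper": 0.1},{"rx": 0,"ry": 0,"rz": 0,"tx": 1.75,"ty": -1.63,"tz": 0,"gripper": 0.1},{"rx": 0,"ry": 0,"rz": 0,"tx": 1.75,"ty": -1.63,"tz": 0,"gripper": 0.1},{"rx": 0,"ry": 0,"rz": 0,"tx": 1.75,"ty": -1.63,"tz": 0,"gripper": 0.1},{"rx": 0,"ry": 0,"rz": 0,"tx": 1.75,"ty": -1.63,"tz": 0,"gripper": 0.1},{"rx": 0,"ry": 0,"rz": 0,"tx": 1.75,"ty": -1.63,"tz": 0,"gripper": 0.1},{"rx": 0,"ry": 0,"rz": 0,"tx": 1.75,"ty": -1.63,"tz": 0,"gripper": 0.1},{"rx": 0,"ry": 0,"rz": 0,"tx": 1.75,"ty": -1.63,"tz": 0,"gripper": 0.1},{"rx": 0,"ry": 0,"rz": 0,"tx": 1.75,"ty": -1.63,"tz": 0,"gripper": 0.1},{"rx": 0,"ry": 0,"rz": 0,"tx": 1.75,"ty": -1.63,"tz": 0,"gripper": 0.1},{"rx": 0,"ry": 0,"rz": 0,"tx": 1.75,"ty": -1.63,"tz": 0,"gripper": 0.1},{"rx": 0,"ry": 0,"rz": 0,"tx": 1.75,"ty": -1.63,"tz": 0,"gripper": 0.1},{"rx": 0,"ry": 0,"rz": 0,"tx": 1.75,"ty": -1.63,"tz": 0,"gripper": 0.1},{"rx": 0,"ry": 0,"rz": 0,"tx": 1.75,"ty": -1.63,"tz": 0,"gripper": 0.1},{"rx": 0,"ry": 0,"rz": 0,"tx": 1,"ty": -0.8,"tz": 0,"gripper": 0.1},{"rx": 0,"ry": 0,"rz": 0,"tx": 0,"ty": 0,"tz": 0,"gripper": 0.1},{"rx": 0,"ry": 0,"rz": 0,"tx": 0,"ty": 0,"tz": 0,"gripper": 0.1}]'

```text
clock: 21.1
eef_pos: [411.2, 400.1, 259.5]
eef_rot: [[0.487, 0.873, -0.0], [0.873, -0.487, -0.001], [-0.001, 0.001, -1.0]]
wrist_force: [1.8, -0.3, -0.8]
opening: 23.3
finger_force: 15.0
```

Emit:
play_rows --increments '[{"rx": 0,"ry": 0,"rz": 0,"tx": 0,"ty": 0,"tz": 0,"gripper": 0.1},{"rx": 0,"ry": 0,"rz": 0,"tx": 0,"ty": 0,"tz": 0,"gripper": 0.1}]'

```text
clock: 21.3
eef_pos: [411.9, 399.6, 259.8]
eef_rot: [[0.488, 0.873, 0.0], [0.873, -0.488, -0.001], [-0.001, 0.001, -1.0]]
wrist_force: [0.3, 0.4, 0.2]
opening: 23.9
finger_force: 15.0
```

```bash
python3 -c "
from h import *
go(409.6,400.6,170,-29)
snap('scene','s7');im=np.load('pics/s7.npz')['im'][80:330,90:390]
cv2.imwrite('pics/s7c.png',cv2.resize(im,(720,600),interpolation=3))"
```

```text
p [411.9 399.6 259.8] axis -29.2 tilt [ 0.01 -0.04] | rz -0.2 txyz cm [-0.02 -0.26  8.98] q7 -67 open 23.9 f 15.0 W [0.3 0.4 0.2] t 21.3
```

View pics/s7c.png

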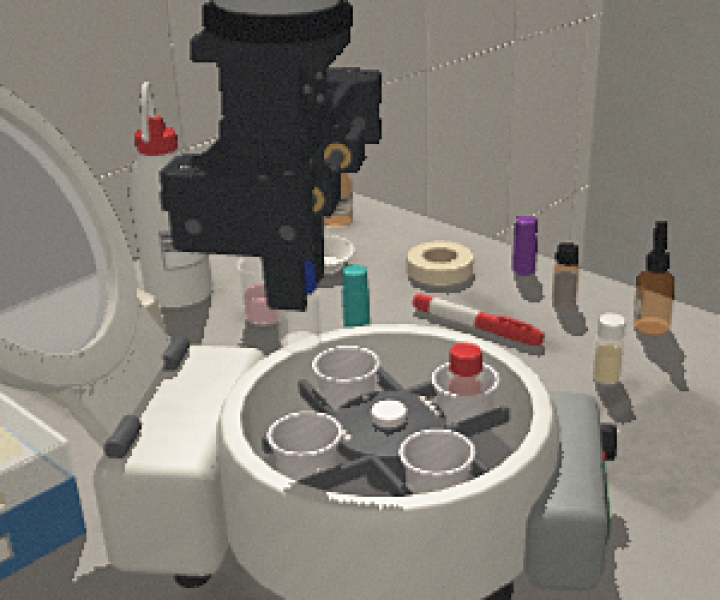

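Emit:
play_rows --increments '[{"rx": 0,"ry": 0,"rz": 0,"tx": 0,"ty": -0.25,"tz": 1,"gripper": 0.1},{"rx": 0,"ry": 0,"rz": 0,"tx": 0,"ty": 0,"tz": 1.5,"gripper": 0.1},{"rx": 0,"ry": 0,"rz": 0,"tx": 0,"ty": 0,"tz": 1,"gripper": 0.1},{"rx": 0,"ry": 0,"rz": 0,"tx": 0,"ty": 0,"tz": 1,"gripper": 0.1},{"rx": 0,"ry": 0,"rz": 0,"tx": 0,"ty": 0,"tz": 1,"gripper": 0.1},{"rx": 0,"ry": 0,"rz": 0,"tx": 0,"ty": 0,"tz": 1,"gripper": 0.1},{"rx": 0,"ry": 0,"rz": 0,"tx": 0,"ty": 0,"tz": 0.6,"gripper": 0.1},{"rx": 0,"ry": 0,"rz": 0,"tx": 0,"ty": 0,"tz": 0.5,"gripper": 0.1},{"rx": 0,"ry": 0,"rz": 0,"tx": 0,"ty": 0,"tz": 0.5,"gripper": 0.1},{"rx": 0,"ry": 0,"rz": 0,"tx": 0,"ty": 0,"tz": 0.4,"gripper": 0.1},{"rx": 0,"ry": 0,"rz": 0,"tx": 0,"ty": 0,"tz": 0.3,"gripper": 0.1},{"rx": 0,"ry": 0,"rz": 0,"tx": 0,"ty": 0,"tz": 0.2,"gripper": 0.1},{"rx": 0,"ry": 0,"rz": 0,"tx": 0,"ty": 0,"tz": 0,"gripper": 0.1},{"rx": 0,"ry": 0,"rz": 0,"tx": 0,"ty": 0,"tz": 0,"gripper": 0.1}]'

```text
clock: 22.75
eef_pos: [409.2, 402.2, 169.9]
eef_rot: [[0.486, 0.874, 0.0], [0.874, -0.486, 0.0], [0.0, 0.0, -1.0]]
wrist_force: [-0.3, -0.5, -0.5]
opening: 23.5
finger_force: 15.0
```

Emit:
play_rows --increments '[{"rx": 0,"ry": 0,"rz": 0,"tx": 0,"ty": 0,"tz": 0.1,"gripper": 0.1},{"rx": 0,"ry": 0,"rz": 0,"tx": 0,"ty": 0,"tz": 0.1,"gripper": 0.1},{"rx": 0,"ry": 0,"rz": 0,"tx": 0,"ty": 0,"tz": 0,"gripper": 0.1},{"rx": 0,"ry": 0,"rz": 0,"tx": 0,"ty": 0,"tz": 0,"gripper": 0.1}]'

```text
clock: 23.15
eef_pos: [409.3, 402.3, 168.0]
eef_rot: [[0.487, 0.874, 0.0], [0.874, -0.487, 0.0], [0.001, 0.0, -1.0]]
wrist_force: [-0.3, 0.8, 3.0]
opening: 23.7
finger_force: 15.0
```

Emit:
play_rows --increments '[{"rx": 0,"ry": 0,"rz": 0,"tx": 0,"ty": 0,"tz": 0,"gripper": 0.3},{"rx": 0,"ry": 0,"rz": 0,"tx": 0,"ty": 0,"tz": 0,"gripper": 0.36},{"rx": 0,"ry": 0,"rz": 0,"tx": 0,"ty": 0,"tz": 0,"gripper": 0.45},{"rx": 0,"ry": 0,"rz": 0,"tx": 0,"ty": 0,"tz": 0,"gripper": 0.45},{"rx": 0,"ry": 0,"rz": 0,"tx": 0,"ty": 0,"tz": -0.5,"gripper": 0.45},{"rx": 0,"ry": 0,"rz": 0,"tx": 0,"ty": 0,"tz": -1,"gripper": 0.45},{"rx": 0,"ry": 0,"rz": 0,"tx": 0,"ty": 0,"tz": -1.5,"gripper": 0.5},{"rx": 0,"ry": 0,"rz": 0,"tx": 0,"ty": 0,"tz": -2,"gripper": 0.55},{"rx": 0,"ry": 0,"rz": 0,"tx": 0,"ty": 0,"tz": -2,"gripper": 0.55},{"rx": 0,"ry": 0,"rz": 0,"tx": 0,"ty": 0,"tz": -1.5,"gripper": 0.55},{"rx": 0,"ry": 0,"rz": 0,"tx": 0,"ty": 0,"tz": -0.7,"gripper": 0.55},{"rx": 0,"ry": 0,"rz": 0,"tx": 0,"ty": 0,"tz": 0,"gripper": 0.55},{"rx": 0,"ry": 0,"rz": 0,"tx": 0,"ty": 0,"tz": 0,"gripper": 0.55}]'

```text
clock: 24.45
eef_pos: [408.8, 402.0, 259.5]
eef_rot: [[0.486, 0.874, -0.0], [0.874, -0.486, -0.0], [-0.0, -0.0, -1.0]]
wrist_force: [-0.1, -0.0, -0.6]
opening: 48.6
finger_force: 0.0
```

```bash
python3 -c "
from h import *
go(530,110,200,-29)"
```

```text
p [408.8 402.  259.5] axis -29.1 tilt [-0.03 -0.01] | rz -0.1 txyz cm [-19.67  24.76   5.95] q7 -67 open 48.6 f 0.0 W [-0.1 -0.  -0.6] t 24.45
```

Emit:
play_rows --increments '[{"rx": 0,"ry": 0,"rz": 0,"tx": -0.85,"ty": 1,"tz": 0,"gripper": 0.55},{"rx": 0,"ry": 0,"rz": 0,"tx": -1.5,"ty": 1.9,"tz": 0,"gripper": 0.55},{"rx": 0,"ry": 0,"rz": 0,"tx": -1.5,"ty": 1.9,"tz": 0,"gripper": 0.55},{"rx": 0,"ry": 0,"rz": 0,"tx": -1.5,"ty": 1.9,"tz": 0,"gripper": 0.55},{"rx": 0,"ry": 0,"rz": 0,"tx": -1.5,"ty": 1.9,"tz": 0,"gripper": 0.55},{"rx": 0,"ry": 0,"rz": 0,"tx": -1.5,"ty": 1.9,"tz": 0,"gripper": 0.55},{"rx": 0,"ry": 0,"rz": 0,"tx": -1.5,"ty": 1.9,"tz": 0,"gripper": 0.55},{"rx": 0,"ry": 0,"rz": 0,"tx": -1.5,"ty": 1.9,"tz": 0,"gripper": 0.55},{"rx": 0,"ry": 0,"rz": 0,"tx": -1.5,"ty": 1.9,"tz": 0,"gripper": 0.55},{"rx": 0,"ry": 0,"rz": 0,"tx": -1.5,"ty": 1.9,"tz": 0,"gripper": 0.55},{"rx": 0,"ry": 0,"rz": 0,"tx": -1.5,"ty": 1.9,"tz": 0,"gripper": 0.55},{"rx": 0,"ry": 0,"rz": 0,"tx": -1.5,"ty": 1.9,"tz": 0,"gripper": 0.55},{"rx": 0,"ry": 0,"rz": 0,"tx": -1.5,"ty": 1.9,"tz": 0,"gripper": 0.55},{"rx": 0,"ry": 0,"rz": 0,"tx": -0.85,"ty": 1,"tz": 0,"gripper": 0.55},{"rx": 0,"ry": 0,"rz": -6.5,"tx": 0,"ty": 0,"tz": 1,"gripper": 0.55},{"rx": 0,"ry": 0,"rz": -6.5,"tx": 0,"ty": 0,"tz": 1,"gripper": 0.55},{"rx": 0,"ry": 0,"rz": -6.5,"tx": 0,"ty": 0,"tz": 1,"gripper": 0.55},{"rx": 0,"ry": 0,"rz": -6.5,"tx": 0,"ty": 0,"tz": 1,"gripper": 0.55},{"rx": 0,"ry": 0,"rz": -6.5,"tx": 0,"ty": 0,"tz": 1,"gripper": 0.55},{"rx": 0,"ry": 0,"rz": -6.5,"tx": 0,"ty": 0,"tz": 0.5,"gripper": 0.55}]'

```text
clock: 26.45
eef_pos: [529.0, 109.1, 203.5]
eef_rot: [[-0.177, 0.984, -0.002], [0.984, 0.177, -0.0], [0.0, -0.002, -1.0]]
wrist_force: [0.3, -0.7, -0.7]
opening: 48.3
finger_force: 0.0
```

Emit:
play_rows --increments '[{"rx": 0,"ry": 0,"rz": 0,"tx": 0,"ty": 0,"tz": 0,"gripper": 0.55},{"rx": 0,"ry": 0,"rz": 0,"tx": 0,"ty": 0,"tz": 0,"gripper": 0.55},{"rx": 0,"ry": 0,"rz": 0,"tx": 0,"ty": 0,"tz": 0,"gripper": 0.55}]'

```text
clock: 26.75
eef_pos: [530.0, 109.4, 204.9]
eef_rot: [[-0.17, 0.985, 0.0], [0.985, 0.17, 0.0], [0.0, 0.0, -1.0]]
wrist_force: [0.6, -0.4, -0.2]
opening: 48.5
finger_force: 0.0
```

```bash
python3 -c "
from h import *
go(530,110,99,10)"
```

```text
p [530.  109.4 204.9] axis 9.8 tilt [0.02 0.  ] | rz -0.2 txyz cm [6.000e-02 1.000e-02 1.059e+01] q7 -12 open 48.5 f 0.0 W [ 0.6 -0.4 -0.2] t 26.75
```

Emit:
play_rows --newtons 15 --increments '[{"rx": 0,"ry": 0,"rz": 0,"tx": 0,"ty": 0,"tz": 1,"gripper": 0.55},{"rx": 0,"ry": 0,"rz": 0,"tx": 0,"ty": 0,"tz": 1.5,"gripper": 0.55},{"rx": 0,"ry": 0,"rz": 0,"tx": 0,"ty": 0,"tz": 1.5,"gripper": 0.55},{"rx": 0,"ry": 0,"rz": 0,"tx": 0,"ty": 0,"tz": 1.5,"gripper": 0.55},{"rx": 0,"ry": 0,"rz": 0,"tx": 0,"ty": 0,"tz": 1.5,"gripper": 0.55},{"rx": 0,"ry": 0,"rz": 0,"tx": 0,"ty": 0,"tz": 1.5,"gripper": 0.55},{"rx": 0,"ry": 0,"rz": 0,"tx": 0,"ty": 0,"tz": 1,"gripper": 0.55},{"rx": 0,"ry": 0,"rz": 0,"tx": 0,"ty": 0,"tz": 0.5,"gripper": 0.55},{"rx": 0,"ry": 0,"rz": 0,"tx": 0,"ty": 0,"tz": 0.5,"gripper": 0.55},{"rx": 0,"ry": 0,"rz": 0,"tx": 0,"ty": 0,"tz": 0,"gripper": 0.55},{"rx": 0,"ry": 0,"rz": 0,"tx": 0,"ty": 0,"tz": 0,"gripper": 0.45},{"rx": 0,"ry": 0,"rz": 0,"tx": 0,"ty": 0,"tz": 0,"gripper": 0.35},{"rx": 0,"ry": 0,"rz": 0,"tx": 0,"ty": 0,"tz": 0,"gripper": 0.2},{"rx": 0,"ry": 0,"rz": 0,"tx": 0,"ty": 0,"tz": 0,"gripper": 0.1},{"rx": 0,"ry": 0,"rz": 0,"tx": 0,"ty": 0,"tz": 0,"gripper": 0.1},{"rx": 0,"ry": 0,"rz": 0,"tx": 0,"ty": 0,"tz": 0,"gripper": 0.1}]'

```text
clock: 28.35
eef_pos: [530.2, 109.5, 100.1]
eef_rot: [[-0.172, 0.985, 0.001], [0.985, 0.172, 0.0], [0.0, 0.001, -1.0]]
wrist_force: [-0.2, 0.4, 3.1]
opening: 23.2
finger_force: 15.0
```

Emit:
play_rows --increments '[{"rx": 0,"ry": 0,"rz": 0,"tx": 0,"ty": 0,"tz": -0.5,"gripper": 0.1},{"rx": 0,"ry": 0,"rz": 0,"tx": 0,"ty": 0,"tz": -1.5,"gripper": 0.1},{"rx": 0,"ry": 0,"rz": 0,"tx": 0,"ty": 0,"tz": -2,"gripper": 0.1},{"rx": 0,"ry": 0,"rz": 0,"tx": 0,"ty": 0,"tz": -2,"gripper": 0.1},{"rx": 0,"ry": 0,"rz": 3,"tx": 0,"ty": 0,"tz": -2,"gripper": 0.1},{"rx": 0,"ry": 0,"rz": 6,"tx": 0,"ty": 0,"tz": -2,"gripper": 0.1},{"rx": 0,"ry": 0,"rz": 6,"tx": 0,"ty": 0,"tz": -2,"gripper": 0.1},{"rx": 0,"ry": 0,"rz": 6,"tx": 0,"ty": 0,"tz": -2,"gripper": 0.1},{"rx": 0,"ry": 0,"rz": 6,"tx": 0,"ty": 0,"tz": -1.5,"gripper": 0.1},{"rx": 0,"ry": 0,"rz": 6,"tx": 0,"ty": 0,"tz": -0.5,"gripper": 0.1},{"rx": 0,"ry": 0,"rz": 6,"tx": 0,"ty": 0,"tz": 0,"gripper": 0.1},{"rx": 0,"ry": 0,"rz": 0,"tx": 0,"ty": 0,"tz": 0,"gripper": 0.1},{"rx": 0,"ry": 0,"rz": 0,"tx": 0,"ty": 0,"tz": 0,"gripper": 0.1}]'

```text
clock: 29.65
eef_pos: [529.6, 109.5, 260.2]
eef_rot: [[0.484, 0.875, -0.0], [0.875, -0.484, 0.0], [0.0, -0.0, -1.0]]
wrist_force: [0.1, -0.7, -1.0]
opening: 23.9
finger_force: 15.0
```

```bash
python3 -c "
from h import *
go(480,353.3,260,-29)"
```

```text
p [529.6 109.5 260.2] axis -29.0 tilt [-0.    0.01] | rz 0.0 txyz cm [ 18.92 -16.16   0.03] q7 -37 open 23.9 f 15.0 W [ 0.1 -0.7 -1. ] t 29.65
```

Emit:
play_rows --increments '[{"rx": 0,"ry": 0,"rz": 0,"tx": 0.65,"ty": -0.65,"tz": 0,"gripper": 0.1},{"rx": 0,"ry": 0,"rz": 0,"tx": 1.6,"ty": -1.35,"tz": 0,"gripper": 0.1},{"rx": 0,"ry": 0,"rz": 0,"tx": 1.6,"ty": -1.35,"tz": 0,"gripper": 0.1},{"rx": 0,"ry": 0,"rz": 0,"tx": 1.6,"ty": -1.35,"tz": 0,"gripper": 0.1},{"rx": 0,"ry": 0,"rz": 0,"tx": 1.6,"ty": -1.35,"tz": 0,"gripper": 0.1},{"rx": 0,"ry": 0,"rz": 0,"tx": 1.6,"ty": -1.35,"tz": 0,"gripper": 0.1},{"rx": 0,"ry": 0,"rz": 0,"tx": 1.6,"ty": -1.35,"tz": 0,"gripper": 0.1},{"rx": 0,"ry": 0,"rz": 0,"tx": 1.6,"ty": -1.35,"tz": 0,"gripper": 0.1},{"rx": 0,"ry": 0,"rz": 0,"tx": 1.6,"ty": -1.35,"tz": 0,"gripper": 0.1},{"rx": 0,"ry": 0,"rz": 0,"tx": 1.6,"ty": -1.35,"tz": 0,"gripper": 0.1},{"rx": 0,"ry": 0,"rz": 0,"tx": 1.6,"ty": -1.35,"tz": 0,"gripper": 0.1},{"rx": 0,"ry": 0,"rz": 0,"tx": 1.6,"ty": -1.35,"tz": 0,"gripper": 0.1},{"rx": 0,"ry": 0,"rz": 0,"tx": 0.65,"ty": -0.65,"tz": 0,"gripper": 0.1},{"rx": 0,"ry": 0,"rz": 0,"tx": 0,"ty": 0,"tz": 0,"gripper": 0.1},{"rx": 0,"ry": 0,"rz": 0,"tx": 0,"ty": 0,"tz": 0,"gripper": 0.1},{"rx": 0,"ry": 0,"rz": 0,"tx": 0,"ty": 0,"tz": 0,"gripper": 0.1},{"rx": 0,"ry": 0,"rz": 0,"tx": 0,"ty": 0,"tz": 0,"gripper": 0.1}]'

```text
clock: 31.35
eef_pos: [481.3, 351.8, 259.8]
eef_rot: [[0.488, 0.873, 0.0], [0.873, -0.488, -0.001], [-0.0, 0.0, -1.0]]
wrist_force: [0.9, -0.4, -0.4]
opening: 23.5
finger_force: 15.0
```

```bash
python3 -c "
from h import *
go(480,353.3,170,-29)
snap('wrist','w8');im=np.load('pics/w8.npz')['im']
for p in [(480,353.3,98),(362.3,330.2,98)]:
  u,v=proj('w8',p); print(u,v); cv2.drawMarker(im,(int(u),int(v-6)),(0,255,0))
cv2.imwrite('pics/w8c.png',im)"
```

```text
p [481.3 351.8 259.8] axis -29.2 tilt [ 0.01 -0.04] | rz -0.2 txyz cm [ 0.07 -0.19  8.98] q7 -59 open 23.5 f 15.0 W [ 0.9 -0.4 -0.4] t 31.35
272.26265368986526 215.91696642437108
155.98795004786786 310.1373820571939
```

View pics/w8c.png

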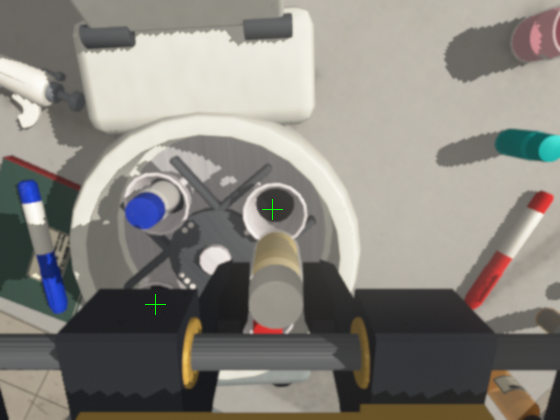

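Emit:
play_rows --increments '[{"rx": 0,"ry": 0,"rz": 0,"tx": 0,"ty": -0.1,"tz": 1,"gripper": 0.1},{"rx": 0,"ry": 0,"rz": 0,"tx": 0,"ty": 0,"tz": 1.5,"gripper": 0.1},{"rx": 0,"ry": 0,"rz": 0,"tx": 0,"ty": 0,"tz": 1,"gripper": 0.1},{"rx": 0,"ry": 0,"rz": 0,"tx": 0,"ty": 0,"tz": 1,"gripper": 0.1},{"rx": 0,"ry": 0,"rz": 0,"tx": 0,"ty": 0,"tz": 1,"gripper": 0.1},{"rx": 0,"ry": 0,"rz": 0,"tx": 0,"ty": 0,"tz": 1,"gripper": 0.1},{"rx": 0,"ry": 0,"rz": 0,"tx": 0,"ty": 0,"tz": 0.6,"gripper": 0.1},{"rx": 0,"ry": 0,"rz": 0,"tx": 0,"ty": 0,"tz": 0.5,"gripper": 0.1},{"rx": 0,"ry": 0,"rz": 0,"tx": 0,"ty": 0,"tz": 0.5,"gripper": 0.1},{"rx": 0,"ry": 0,"rz": 0,"tx": 0,"ty": 0,"tz": 0.4,"gripper": 0.1},{"rx": 0,"ry": 0,"rz": 0,"tx": 0,"ty": 0,"tz": 0.3,"gripper": 0.1},{"rx": 0,"ry": 0,"rz": 0,"tx": 0,"ty": 0,"tz": 0.2,"gripper": 0.1},{"rx": 0,"ry": 0,"rz": 0,"tx": 0,"ty": 0,"tz": 0,"gripper": 0.1},{"rx": 0,"ry": 0,"rz": 0,"tx": 0,"ty": 0,"tz": 0,"gripper": 0.1}]'

```text
clock: 32.8
eef_pos: [480.0, 353.7, 169.9]
eef_rot: [[0.486, 0.874, 0.0], [0.874, -0.486, 0.0], [0.0, 0.0, -1.0]]
wrist_force: [0.5, 0.3, -1.3]
opening: 23.6
finger_force: 15.0
```

Emit:
play_rows --increments '[{"rx": 0,"ry": 0,"rz": 0,"tx": 0,"ty": 0,"tz": 0.1,"gripper": 0.1},{"rx": 0,"ry": 0,"rz": 0,"tx": 0,"ty": 0,"tz": 0.05,"gripper": 0.1},{"rx": 0,"ry": 0,"rz": 0,"tx": 0,"ty": 0,"tz": 0,"gripper": 0.1},{"rx": 0,"ry": 0,"rz": 0,"tx": 0,"ty": 0,"tz": 0,"gripper": 0.1}]'

```text
clock: 33.2
eef_pos: [479.9, 353.6, 168.2]
eef_rot: [[0.486, 0.874, 0.0], [0.874, -0.486, 0.0], [0.0, -0.0, -1.0]]
wrist_force: [0.2, -0.0, -0.4]
opening: 24.1
finger_force: 15.0
```

Emit:
play_rows --increments '[{"rx": 0,"ry": 0,"rz": 0,"tx": 0,"ty": 0,"tz": 0.05,"gripper": 0.1},{"rx": 0,"ry": 0,"rz": 0,"tx": 0,"ty": 0,"tz": 0,"gripper": 0.1},{"rx": 0,"ry": 0,"rz": 0,"tx": 0,"ty": 0,"tz": 0,"gripper": 0.1}]'

```text
clock: 33.5
eef_pos: [480.0, 353.6, 168.1]
eef_rot: [[0.486, 0.874, 0.0], [0.874, -0.486, 0.0], [0.0, 0.0, -1.0]]
wrist_force: [-0.1, 0.7, 3.2]
opening: 23.3
finger_force: 15.0
```

Emit:
play_rows --increments '[{"rx": 0,"ry": 0,"rz": 0,"tx": 0,"ty": 0,"tz": 0,"gripper": 0.3},{"rx": 0,"ry": 0,"rz": 0,"tx": 0,"ty": 0,"tz": 0,"gripper": 0.36},{"rx": 0,"ry": 0,"rz": 0,"tx": 0,"ty": 0,"tz": 0,"gripper": 0.45},{"rx": 0,"ry": 0,"rz": 0,"tx": 0,"ty": 0,"tz": 0,"gripper": 0.45},{"rx": 0,"ry": 0,"rz": 0,"tx": 0,"ty": 0,"tz": -0.5,"gripper": 0.45},{"rx": 0,"ry": 0,"rz": 0,"tx": 0,"ty": 0,"tz": -1,"gripper": 0.45},{"rx": 0,"ry": 0,"rz": 0,"tx": 0,"ty": 0,"tz": -1.5,"gripper": 0.5},{"rx": 0,"ry": 0,"rz": 0,"tx": 0,"ty": 0,"tz": -2,"gripper": 0.55},{"rx": 0,"ry": 0,"rz": 0,"tx": 0,"ty": 0,"tz": -2,"gripper": 0.55},{"rx": 0,"ry": 0,"rz": 0,"tx": 0,"ty": 0,"tz": -1.5,"gripper": 0.55},{"rx": 0,"ry": 0,"rz": 0,"tx": 0,"ty": 0,"tz": -0.7,"gripper": 0.55},{"rx": 0,"ry": 0,"rz": 0,"tx": 0,"ty": 0,"tz": 0,"gripper": 0.55},{"rx": 0,"ry": 0,"rz": 0,"tx": 0,"ty": 0,"tz": 0,"gripper": 0.55}]'

```text
clock: 34.8
eef_pos: [479.6, 353.5, 259.5]
eef_rot: [[0.486, 0.874, -0.001], [0.874, -0.486, -0.0], [-0.0, -0.0, -1.0]]
wrist_force: [-0.2, -0.5, -0.7]
opening: 48.1
finger_force: 0.0
```

```bash
python3 -c "
from h import *
go(668,81,200,-29)"
```

```text
p [479.6 353.5 259.5] axis -29.1 tilt [-0.03 -0.01] | rz -0.1 txyz cm [-14.7   29.69   5.94] q7 -60 open 48.1 f 0.0 W [-0.2 -0.5 -0.7] t 34.8
```

Emit:
play_rows --increments '[{"rx": 0,"ry": 0,"rz": 0,"tx": -0.5,"ty": 1,"tz": 0,"gripper": 0.55},{"rx": 0,"ry": 0,"rz": 0,"tx": -1.05,"ty": 2.13,"tz": 0,"gripper": 0.55},{"rx": 0,"ry": 0,"rz": 0,"tx": -1.05,"ty": 2.13,"tz": 0,"gripper": 0.55},{"rx": 0,"ry": 0,"rz": 0,"tx": -1.05,"ty": 2.13,"tz": 0,"gripper": 0.55},{"rx": 0,"ry": 0,"rz": 0,"tx": -1.05,"ty": 2.13,"tz": 0,"gripper": 0.55},{"rx": 0,"ry": 0,"rz": 0,"tx": -1.05,"ty": 2.13,"tz": 0,"gripper": 0.55},{"rx": 0,"ry": 0,"rz": 0,"tx": -1.05,"ty": 2.13,"tz": 0,"gripper": 0.55},{"rx": 0,"ry": 0,"rz": 0,"tx": -1.05,"ty": 2.13,"tz": 0,"gripper": 0.55},{"rx": 0,"ry": 0,"rz": 0,"tx": -1.05,"ty": 2.13,"tz": 0,"gripper": 0.55},{"rx": 0,"ry": 0,"rz": 0,"tx": -1.05,"ty": 2.13,"tz": 0,"gripper": 0.55},{"rx": 0,"ry": 0,"rz": 0,"tx": -1.05,"ty": 2.13,"tz": 0,"gripper": 0.55},{"rx": 0,"ry": 0,"rz": 0,"tx": -1.05,"ty": 2.13,"tz": 0,"gripper": 0.55},{"rx": 0,"ry": 0,"rz": 0,"tx": -1.05,"ty": 2.13,"tz": 0,"gripper": 0.55},{"rx": 0,"ry": 0,"rz": 0,"tx": -1.05,"ty": 2.13,"tz": 0,"gripper": 0.55},{"rx": 0,"ry": 0,"rz": 0,"tx": -0.5,"ty": 1,"tz": 0,"gripper": 0.55},{"rx": 0,"ry": 0,"rz": 7.4,"tx": 0,"ty": 0,"tz": 1,"gripper": 0.55},{"rx": 0,"ry": 0,"rz": 7.4,"tx": 0,"ty": 0,"tz": 1,"gripper": 0.55},{"rx": 0,"ry": 0,"rz": 7.4,"tx": 0,"ty": 0,"tz": 1,"gripper": 0.55},{"rx": 0,"ry": 0,"rz": 7.4,"tx": 0,"ty": 0,"tz": 1,"gripper": 0.55},{"rx": 0,"ry": 0,"rz": 7.4,"tx": 0,"ty": 0,"tz": 1,"gripper": 0.55}]'

```text
clock: 36.8
eef_pos: [667.5, 81.3, 208.6]
eef_rot: [[0.916, 0.4, -0.001], [0.4, -0.916, 0.0], [-0.001, -0.001, -1.0]]
wrist_force: [-0.5, -1.2, -0.1]
opening: 48.8
finger_force: 0.0
```

Emit:
play_rows --increments '[{"rx": 0,"ry": 0,"rz": 0,"tx": 0,"ty": 0,"tz": 0,"gripper": 0.55},{"rx": 0,"ry": 0,"rz": 0,"tx": 0,"ty": 0,"tz": 0,"gripper": 0.55},{"rx": 0,"ry": 0,"rz": 0,"tx": 0,"ty": 0,"tz": 0,"gripper": 0.55}]'

```text
clock: 37.1
eef_pos: [668.2, 81.1, 210.2]
eef_rot: [[0.913, 0.407, 0.001], [0.407, -0.913, 0.0], [0.001, -0.0, -1.0]]
wrist_force: [0.3, 0.3, -0.1]
opening: 48.6
finger_force: 0.0
```

```bash
python3 -c "
from h import *
go(668,81,100,-66)
snap('scene','s9');im=np.load('pics/s9.npz')['im'][100:330,200:440]
cv2.imwrite('pics/s9c.png',cv2.resize(im,(600,575),interpolation=3))"
```

```text
p [668.2  81.1 210.2] axis -66.0 tilt [0.04 0.02] | rz 0.0 txyz cm [-0.04  0.   11.02] q7 -61 open 48.6 f 0.0 W [ 0.3  0.3 -0.1] t 37.1
```

View pics/s9c.png

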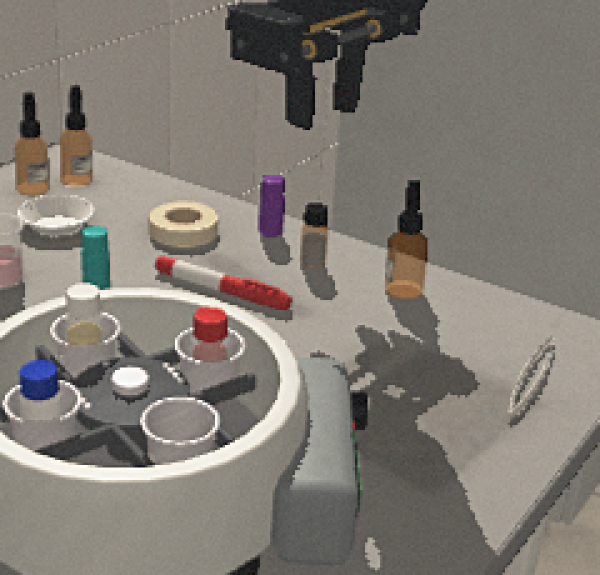

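Emit:
play_rows --newtons 15 --increments '[{"rx": 0,"ry": 0,"rz": 0,"tx": 0,"ty": 0,"tz": 1,"gripper": 0.55},{"rx": 0,"ry": 0,"rz": 0,"tx": 0,"ty": 0,"tz": 1.5,"gripper": 0.55},{"rx": 0,"ry": 0,"rz": 0,"tx": 0,"ty": 0,"tz": 1.5,"gripper": 0.55},{"rx": 0,"ry": 0,"rz": 0,"tx": 0,"ty": 0,"tz": 1.5,"gripper": 0.55},{"rx": 0,"ry": 0,"rz": 0,"tx": 0,"ty": 0,"tz": 1.5,"gripper": 0.55},{"rx": 0,"ry": 0,"rz": 0,"tx": 0,"ty": 0,"tz": 1.5,"gripper": 0.55},{"rx": 0,"ry": 0,"rz": 0,"tx": 0,"ty": 0,"tz": 1,"gripper": 0.55},{"rx": 0,"ry": 0,"rz": 0,"tx": 0,"ty": 0,"tz": 1,"gripper": 0.55},{"rx": 0,"ry": 0,"rz": 0,"tx": 0,"ty": 0,"tz": 0.5,"gripper": 0.55},{"rx": 0,"ry": 0,"rz": 0,"tx": 0,"ty": 0,"tz": 0,"gripper": 0.55},{"rx": 0,"ry": 0,"rz": 0,"tx": 0,"ty": 0,"tz": 0,"gripper": 0.45},{"rx": 0,"ry": 0,"rz": 0,"tx": 0,"ty": 0,"tz": 0,"gripper": 0.35},{"rx": 0,"ry": 0,"rz": 0,"tx": 0,"ty": 0,"tz": 0,"gripper": 0.2},{"rx": 0,"ry": 0,"rz": 0,"tx": 0,"ty": 0,"tz": 0,"gripper": 0.1},{"rx": 0,"ry": 0,"rz": 0,"tx": 0,"ty": 0,"tz": 0,"gripper": 0.1},{"rx": 0,"ry": 0,"rz": 0,"tx": 0,"ty": 0,"tz": 0,"gripper": 0.1}]'

```text
clock: 38.75
eef_pos: [668.4, 81.2, 100.2]
eef_rot: [[0.914, 0.405, 0.001], [0.405, -0.914, 0.0], [0.001, 0.0, -1.0]]
wrist_force: [-0.4, -0.5, 3.4]
opening: 23.7
finger_force: 14.9
```

Emit:
play_rows --increments '[{"rx": 0,"ry": 0,"rz": 0,"tx": 0,"ty": 0,"tz": -0.5,"gripper": 0.1},{"rx": 0,"ry": 0,"rz": 0,"tx": 0,"ty": 0,"tz": -1.5,"gripper": 0.1},{"rx": 0,"ry": 0,"rz": 0,"tx": 0,"ty": 0,"tz": -2,"gripper": 0.1},{"rx": 0,"ry": 0,"rz": 0,"tx": 0,"ty": 0,"tz": -2,"gripper": 0.1},{"rx": 0,"ry": 0,"rz": -3,"tx": 0,"ty": 0,"tz": -2,"gripper": 0.1},{"rx": 0,"ry": 0,"rz": -6,"tx": 0,"ty": 0,"tz": -2,"gripper": 0.1},{"rx": 0,"ry": 0,"rz": -6,"tx": 0,"ty": 0,"tz": -2,"gripper": 0.1},{"rx": 0,"ry": 0,"rz": -6,"tx": 0,"ty": 0,"tz": -2,"gripper": 0.1},{"rx": 0,"ry": 0,"rz": -6,"tx": 0,"ty": 0,"tz": -1.5,"gripper": 0.1},{"rx": 0,"ry": 0,"rz": -6,"tx": 0,"ty": 0,"tz": -0.5,"gripper": 0.1},{"rx": 0,"ry": 0,"rz": -4,"tx": 0,"ty": 0,"tz": 0,"gripper": 0.1},{"rx": 0,"ry": 0,"rz": 0,"tx": 0,"ty": 0,"tz": 0,"gripper": 0.1},{"rx": 0,"ry": 0,"rz": 0,"tx": 0,"ty": 0,"tz": 0,"gripper": 0.1}]'

```text
clock: 40.05
eef_pos: [667.9, 81.0, 260.3]
eef_rot: [[0.488, 0.873, 0.0], [0.873, -0.488, -0.0], [0.0, 0.0, -1.0]]
wrist_force: [0.7, 0.6, -0.7]
opening: 24.2
finger_force: 14.9
```

```bash
python3 -c "
from h import *
go(362.3,330.2,260,-29)
snap('top','t10')
im=np.load('pics/t10.npz')['im'][215:355,120:270]
cv2.imwrite('pics/t10c.png',cv2.resize(im,(600,560),interpolation=3))"
```

```text
p [667.9  81.  260.3] axis -29.2 tilt [ 0.01 -0.  ] | rz -0.2 txyz cm [ 6.980e+00 -3.881e+01  2.000e-02] q7 -34 open 24.2 f 14.9 W [ 0.7  0.6 -0.7] t 40.05
```

View pics/t10c.png

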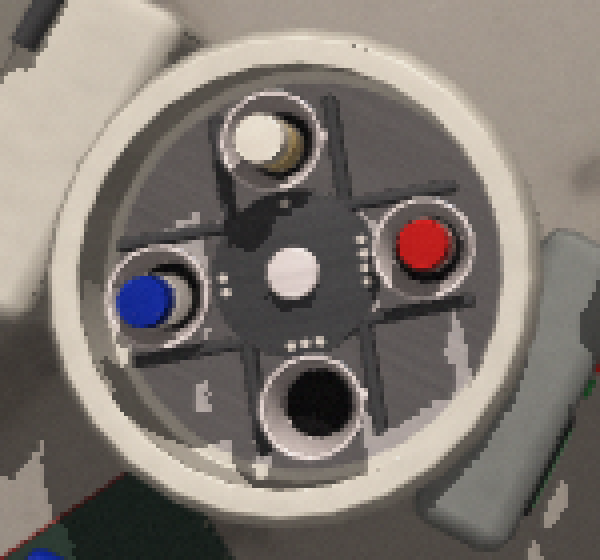

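Emit:
play_rows --increments '[{"rx": 0,"ry": 0,"rz": 0,"tx": 0.35,"ty": -1.1,"tz": 0,"gripper": 0.1},{"rx": 0,"ry": 0,"rz": 0,"tx": 0.37,"ty": -2.15,"tz": 0,"gripper": 0.1},{"rx": 0,"ry": 0,"rz": 0,"tx": 0.37,"ty": -2.15,"tz": 0,"gripper": 0.1},{"rx": 0,"ry": 0,"rz": 0,"tx": 0.37,"ty": -2.15,"tz": 0,"gripper": 0.1},{"rx": 0,"ry": 0,"rz": 0,"tx": 0.37,"ty": -2.15,"tz": 0,"gripper": 0.1},{"rx": 0,"ry": 0,"rz": 0,"tx": 0.37,"ty": -2.15,"tz": 0,"gripper": 0.1},{"rx": 0,"ry": 0,"rz": 0,"tx": 0.37,"ty": -2.15,"tz": 0,"gripper": 0.1},{"rx": 0,"ry": 0,"rz": 0,"tx": 0.37,"ty": -2.15,"tz": 0,"gripper": 0.1},{"rx": 0,"ry": 0,"rz": 0,"tx": 0.37,"ty": -2.15,"tz": 0,"gripper": 0.1},{"rx": 0,"ry": 0,"rz": 0,"tx": 0.37,"ty": -2.15,"tz": 0,"gripper": 0.1},{"rx": 0,"ry": 0,"rz": 0,"tx": 0.37,"ty": -2.15,"tz": 0,"gripper": 0.1},{"rx": 0,"ry": 0,"rz": 0,"tx": 0.37,"ty": -2.15,"tz": 0,"gripper": 0.1},{"rx": 0,"ry": 0,"rz": 0,"tx": 0.37,"ty": -2.15,"tz": 0,"gripper": 0.1},{"rx": 0,"ry": 0,"rz": 0,"tx": 0.37,"ty": -2.15,"tz": 0,"gripper": 0.1},{"rx": 0,"ry": 0,"rz": 0,"tx": 0.37,"ty": -2.15,"tz": 0,"gripper": 0.1},{"rx": 0,"ry": 0,"rz": 0,"tx": 0.37,"ty": -2.15,"tz": 0,"gripper": 0.1},{"rx": 0,"ry": 0,"rz": 0,"tx": 0.37,"ty": -2.15,"tz": 0,"gripper": 0.1},{"rx": 0,"ry": 0,"rz": 0,"tx": 0.37,"ty": -2.15,"tz": 0,"gripper": 0.1},{"rx": 0,"ry": 0,"rz": 0,"tx": 0.35,"ty": -1.1,"tz": 0,"gripper": 0.1},{"rx": 0,"ry": 0,"rz": 0,"tx": 0,"ty": 0,"tz": 0,"gripper": 0.1}]'

```text
clock: 42.1
eef_pos: [361.9, 332.3, 259.7]
eef_rot: [[0.483, 0.875, -0.001], [0.875, -0.483, 0.001], [0.0, -0.001, -1.0]]
wrist_force: [-0.7, 0.6, 0.3]
opening: 24.3
finger_force: 14.9
```

Emit:
play_rows --increments '[{"rx": 0,"ry": 0,"rz": 0,"tx": 0,"ty": 0,"tz": 0,"gripper": 0.1},{"rx": 0,"ry": 0,"rz": 0,"tx": 0,"ty": 0,"tz": 0,"gripper": 0.1},{"rx": 0,"ry": 0,"rz": 0,"tx": 0,"ty": 0,"tz": 0,"gripper": 0.1},{"rx": 0,"ry": 0,"rz": 0,"tx": 0,"ty": 0,"tz": 0,"gripper": 0.1}]'

```text
clock: 42.5
eef_pos: [364.1, 330.2, 259.7]
eef_rot: [[0.488, 0.873, 0.0], [0.873, -0.488, -0.0], [0.0, 0.0, -1.0]]
wrist_force: [-0.2, -0.6, -1.2]
opening: 24.0
finger_force: 14.9
```

```bash
python3 -c "
from h import *
go(362.3,330.2,170,-29)"
```

```text
p [364.1 330.2 259.7] axis -29.2 tilt [ 0.01 -0.01] | rz -0.2 txyz cm [-0.08 -0.16  8.97] q7 -64 open 24.0 f 14.9 W [-0.2 -0.6 -1.2] t 42.5
```

Emit:
play_rows --increments '[{"rx": 0,"ry": 0,"rz": 0,"tx": 0,"ty": -0.15,"tz": 1,"gripper": 0.1},{"rx": 0,"ry": 0,"rz": 0,"tx": 0,"ty": 0,"tz": 1.5,"gripper": 0.1},{"rx": 0,"ry": 0,"rz": 0,"tx": 0,"ty": 0,"tz": 1,"gripper": 0.1},{"rx": 0,"ry": 0,"rz": 0,"tx": 0,"ty": 0,"tz": 1,"gripper": 0.1},{"rx": 0,"ry": 0,"rz": 0,"tx": 0,"ty": 0,"tz": 1,"gripper": 0.1},{"rx": 0,"ry": 0,"rz": 0,"tx": 0,"ty": 0,"tz": 1,"gripper": 0.1},{"rx": 0,"ry": 0,"rz": 0,"tx": 0,"ty": 0,"tz": 0.6,"gripper": 0.1},{"rx": 0,"ry": 0,"rz": 0,"tx": 0,"ty": 0,"tz": 0.5,"gripper": 0.1},{"rx": 0,"ry": 0,"rz": 0,"tx": 0,"ty": 0,"tz": 0.5,"gripper": 0.1},{"rx": 0,"ry": 0,"rz": 0,"tx": 0,"ty": 0,"tz": 0.4,"gripper": 0.1},{"rx": 0,"ry": 0,"rz": 0,"tx": 0,"ty": 0,"tz": 0.3,"gripper": 0.1},{"rx": 0,"ry": 0,"rz": 0,"tx": 0,"ty": 0,"tz": 0.2,"gripper": 0.1},{"rx": 0,"ry": 0,"rz": 0,"tx": 0,"ty": 0,"tz": 0,"gripper": 0.1},{"rx": 0,"ry": 0,"rz": 0,"tx": 0,"ty": 0,"tz": 0,"gripper": 0.1}]'

```text
clock: 43.9
eef_pos: [362.2, 331.5, 169.8]
eef_rot: [[0.486, 0.874, 0.0], [0.874, -0.486, 0.0], [0.0, 0.0, -1.0]]
wrist_force: [0.3, 0.4, -0.1]
opening: 24.1
finger_force: 14.9
```

Emit:
play_rows --increments '[{"rx": 0,"ry": 0,"rz": 0,"tx": 0,"ty": 0,"tz": 0.1,"gripper": 0.1},{"rx": 0,"ry": 0,"rz": 0,"tx": 0,"ty": 0,"tz": 0.05,"gripper": 0.1},{"rx": 0,"ry": 0,"rz": 0,"tx": 0,"ty": 0,"tz": 0,"gripper": 0.1},{"rx": 0,"ry": 0,"rz": 0,"tx": 0,"ty": 0,"tz": 0,"gripper": 0.1}]'

```text
clock: 44.3
eef_pos: [362.2, 331.5, 168.3]
eef_rot: [[0.486, 0.874, 0.0], [0.874, -0.486, 0.0], [0.0, -0.0, -1.0]]
wrist_force: [0.0, -1.0, -0.1]
opening: 23.5
finger_force: 14.9
```

Emit:
play_rows --increments '[{"rx": 0,"ry": 0,"rz": 0,"tx": 0,"ty": 0,"tz": 0.05,"gripper": 0.1},{"rx": 0,"ry": 0,"rz": 0,"tx": 0,"ty": 0,"tz": 0,"gripper": 0.1},{"rx": 0,"ry": 0,"rz": 0,"tx": 0,"ty": 0,"tz": 0,"gripper": 0.1}]'

```text
clock: 44.6
eef_pos: [362.3, 331.6, 168.0]
eef_rot: [[0.487, 0.874, 0.0], [0.874, -0.487, 0.001], [0.001, 0.0, -1.0]]
wrist_force: [-1.0, 0.1, 4.9]
opening: 24.0
finger_force: 14.9
```

Seated; release, rise, and back off to the right for a clear view.

Emit:
play_rows --increments '[{"rx": 0,"ry": 0,"rz": 0,"tx": 0,"ty": 0,"tz": 0,"gripper": 0.3},{"rx": 0,"ry": 0,"rz": 0,"tx": 0,"ty": 0,"tz": 0,"gripper": 0.36},{"rx": 0,"ry": 0,"rz": 0,"tx": 0,"ty": 0,"tz": 0,"gripper": 0.45},{"rx": 0,"ry": 0,"rz": 0,"tx": 0,"ty": 0,"tz": 0,"gripper": 0.45},{"rx": 0,"ry": 0,"rz": 0,"tx": 0,"ty": 0,"tz": -0.5,"gripper": 0.45},{"rx": 0,"ry": 0,"rz": 0,"tx": 0,"ty": 0,"tz": -1,"gripper": 0.45},{"rx": 0,"ry": 0,"rz": 0,"tx": 0,"ty": 0,"tz": -1.5,"gripper": 0.45},{"rx": 0,"ry": 0,"rz": 0,"tx": 0,"ty": 0,"tz": -2,"gripper": 0.45},{"rx": 0,"ry": 0,"rz": 0,"tx": 0,"ty": 0,"tz": -2,"gripper": 0.45},{"rx": 0,"ry": 0,"rz": 0,"tx": 0,"ty": 0,"tz": -2,"gripper": 0.45},{"rx": 0,"ry": 0,"rz": 0,"tx": 0,"ty": 1,"tz": -2,"gripper": 0.45},{"rx": 0,"ry": 0,"rz": 0,"tx": -0.8,"ty": 2,"tz": -1,"gripper": 0.45},{"rx": 0,"ry": 0,"rz": 0,"tx": -1,"ty": 2,"tz": 0,"gripper": 0.45},{"rx": 0,"ry": 0,"rz": 0,"tx": -1.5,"ty": 2,"tz": 0,"gripper": 0.45},{"rx": 0,"ry": 0,"rz": 0,"tx": -1.5,"ty": 2,"tz": 0,"gripper": 0.45},{"rx": 0,"ry": 0,"rz": 0,"tx": -1.5,"ty": 2,"tz": 0,"gripper": 0.45},{"rx": 0,"ry": 0,"rz": 0,"tx": -1.5,"ty": 2,"tz": 0,"gripper": 0.45},{"rx": 0,"ry": 0,"rz": 0,"tx": -1.5,"ty": 2,"tz": 0,"gripper": 0.45},{"rx": 0,"ry": 0,"rz": 0,"tx": -1.5,"ty": 2,"tz": 0,"gripper": 0.45},{"rx": 0,"ry": 0,"rz": 0,"tx": -1.5,"ty": 2,"tz": 0,"gripper": 0.45}]'

```text
clock: 46.6
eef_pos: [468.6, 130.5, 288.6]
eef_rot: [[0.487, 0.874, 0.001], [0.874, -0.487, 0.0], [0.001, 0.0, -1.0]]
wrist_force: [1.0, 0.2, -0.2]
opening: 39.9
finger_force: 0.0
```

Emit:
play_rows --increments '[{"rx": 0,"ry": 0,"rz": 0,"tx": -1.5,"ty": 1.5,"tz": 0,"gripper": 0.45},{"rx": 0,"ry": 0,"rz": 0,"tx": -1.5,"ty": 1.5,"tz": 0,"gripper": 0.45},{"rx": 0,"ry": 0,"rz": 0,"tx": -1.5,"ty": 1.5,"tz": 0,"gripper": 0.45},{"rx": 0,"ry": 0,"rz": 0,"tx": -1,"ty": 1,"tz": 0,"gripper": 0.45},{"rx": 0,"ry": 0,"rz": 0,"tx": 0,"ty": 0,"tz": 0,"gripper": 0.45},{"rx": 0,"ry": 0,"rz": 0,"tx": 0,"ty": 0,"tz": 0,"gripper": 0.45},{"rx": 0,"ry": 0,"rz": 0,"tx": 0,"ty": 0,"tz": 0,"gripper": 0.45},{"rx": 0,"ry": 0,"rz": 0,"tx": 0,"ty": 0,"tz": 0,"gripper": 0.45}]'

```text
clock: 47.4
eef_pos: [489.4, 57.9, 287.8]
eef_rot: [[0.485, 0.875, -0.0], [0.875, -0.485, 0.001], [0.0, -0.0, -1.0]]
wrist_force: [0.1, 0.0, -0.6]
opening: 39.9
finger_force: 0.0
```

```bash
python3 -c "
from h import *
snap('top','t11');snap('scene','s11')
a=np.load('pics/t11.npz')['im'][130:355,110:410];b=np.load('pics/s11.npz')['im'][130:355,130:430]
cv2.imwrite('pics/c11.png',np.vstack([cv2.resize(a,(400,300),interpolation=3),cv2.resize(b,(400,300),interpolation=3)]))"
```

```text
(no output)
```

View pics/c11.png

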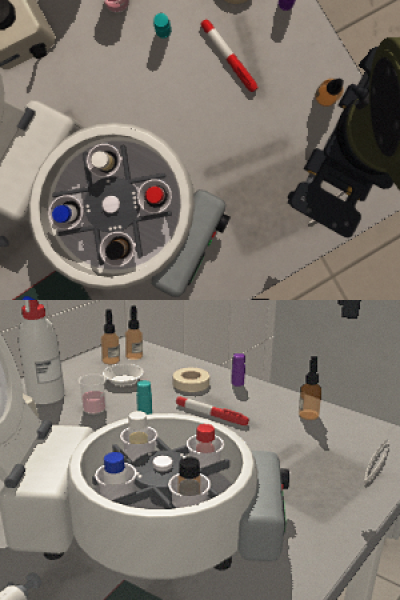

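The final views show all four vials upright: white across from black, red across from blue. The dropper bottle is still standing in place.

```bash
python3 -c "
from rig import env
print(env.hand_in())"
```

```text
the job is handed in; nothing more can be done
None
```

I handed in the job at about 47 s: all four vials stand upright in the buckets, black across from white and red across from blue, with the dropper bottle still standing in its place; while placing the first vial I turned the rotor about 26° for more clearance from the lid.

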